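Make up a breakfast order at the bakery bench

TASK

Make up the breakfast order: use the tongs to move every roll from the baking sheet into the bread basket (touch the rolls only with the tongs, never with the gripper itself) and stand the tongs back upright in their holder. Also take the boiled eggs from the rack and stand each one upright, blunt end down, in an egg cup of its own, without letting any egg drop. Leave the jam jar and the flour dredger where they are.

Things in the scene. Friction and masses are not known exactly. Their poses are not given: they have to be found in the camera images.
- tongs: Sprung serving tongs, 162 mm overall, standing tips down in the holder: two steel arms (18 mm wide, red strip outside) on a spring bend at the top. Origin: midway between the arms where they are squeezed, 40 mm below the top of the bend, the arms straight from 12 mm above to the tips. x: across the arms' width; y: the line along which they close; z: up to the bend. Sprung open they measure 53 mm over the outsides there. 0.10 kg.
- tongs_tips (a point): Point midway between the tips of the tongs' two paddles, 122 mm below the tongs' origin along their z. The paddles (black rubber, red ribs inside) are 30 mm wide (x), 40 mm tall, 3 mm thick. Sprung open, the tips stand 71 mm apart inside, 77 mm outside; every 1 mm the arms are squeezed together at the origin closes the tips by 4.6 mm.
- tong_left (a joint): How far the tongs are squeezed: angle of each arm (the other moves alike), rad. 0: sprung fully open (53 mm over the arms at the origin); 0.10: arms parallel (46 mm there, paddles 40 mm apart inside); 0.16: stop (paddles 21 mm apart). The spring takes 5.5 N at the origin to start closing and about 8 N when parallel; let go, it springs open.
- holder: Black upright tongs bin with a steel-edged mouth, fixed. Outside 50 mm (x) by 110 mm (y), 80 mm tall, walls and floor 4 mm. Origin under its centre. The tongs stand in it with their closing line along its long side (y).
- sheet: Baking sheet, 300 mm (x) by 240 mm (y), fixed; upper face 4 mm above the bench, with a rim 6 mm wide that stands 12 mm above the bench. Origin under its centre.
- basket: Rectangular wicker bread basket, open at the top, fixed on the board. Outside 210 mm (x) by 170 mm (y), 55 mm tall, walls and floor 6 mm (inside 198 mm by 158 mm). Origin under its centre, on the board.
- board: Dark wooden breakfast board, 260 mm (x) by 370 mm (y), 10 mm thick, fixed; the basket and the egg cups stand on it. Origin under its centre.
- rack: Light wooden egg rack, 200 mm (x) by 62 mm (y), 24 mm tall, fixed, with three 30 mm holes in a row along x, 64 mm apart. Origin under its centre.
- jam: Bystander: jam jar with red lid, 68 mm across, 85 mm tall. Origin under its centre.
- dredger: Bystander: aluminium flour dredger, 66 mm across, 101 mm tall. Origin under its centre.
- roll1: Crusty bread roll, 80 mm long (x), 40 mm wide (y), 40 mm tall, round on top with pale scores, flat underneath; 45 g. Origin at the centre of its underside. Three or four of the four are there. At the start it lies on the baking sheet.
- roll2: Crusty bread roll, 80 mm long (x), 40 mm wide (y), 40 mm tall, round on top with pale scores, flat underneath; 45 g. Origin at the centre of its underside. Three or four of the four are there. At the start it lies on the baking sheet.
- roll3: Crusty bread roll, 80 mm long (x), 40 mm wide (y), 40 mm tall, round on top with pale scores, flat underneath; 45 g. Origin at the centre of its underside. Three or four of the four are there. At the start it lies on the baking sheet.
- roll4: Crusty bread roll, 80 mm long (x), 40 mm wide (y), 40 mm tall, round on top with pale scores, flat underneath; 45 g. Origin at the centre of its underside. Three or four of the four are there. At the start it lies on the baking sheet.
- egg1: Boiled brown egg, 60 mm tall, 45 mm across (widest, and straight-sided, from 22 to 31 mm above its blunt end), 60 g. Origin at its blunt end; z points to its narrower end. At the start it stands blunt end down in a hole of the rack, its origin 6 mm below the rack's top. Two or three of the three are there.
- egg2: Boiled brown egg, 60 mm tall, 45 mm across (widest, and straight-sided, from 22 to 31 mm above its blunt end), 60 g. Origin at its blunt end; z points to its narrower end. At the start it stands blunt end down in a hole of the rack, its origin 6 mm below the rack's top. Two or three of the three are there.
- egg3: Boiled brown egg, 60 mm tall, 45 mm across (widest, and straight-sided, from 22 to 31 mm above its blunt end), 60 g. Origin at its blunt end; z points to its narrower end. At the start it stands blunt end down in a hole of the rack, its origin 6 mm below the rack's top. Two or three of the three are there.
- cup1: White ceramic egg cup, loose, 45 mm tall, 48 mm across the foot, 41 mm across the mouth outside (34 mm inside), 110 g. Origin under its centre.
- cup1_rim (a point): Centre of that cup's mouth, level with its rim. An egg standing in the cup has its blunt end about 8 mm below this point.
- cup2: White ceramic egg cup, loose, 45 mm tall, 48 mm across the foot, 41 mm across the mouth outside (34 mm inside), 110 g. Origin under its centre.
- cup2_rim (a point): Centre of that cup's mouth, level with its rim. An egg standing in the cup has its blunt end about 8 mm below this point.
- cup3: White ceramic egg cup, loose, 45 mm tall, 48 mm across the foot, 41 mm across the mouth outside (34 mm inside), 110 g. Origin under its centre.
- cup3_rim (a point): Centre of that cup's mouth, level with its rim. An egg standing in the cup has its blunt end about 8 mm below this point.
There are look-alikes about, which are no part of the job. Of the things that look like the tongs, the larger one is meant. Leave any blue look-alike of the roll1 alone.

How it is judged:
By the outcome, as a careful person would: the job done as asked, in the order asked, and still so for the second after the job is handed in, with the robot touching nothing.
Of roll1, roll2, roll3, roll4 only 3 to 4 are there at a start; the rules pass over those that are not, and their reading is None.
Of egg1, egg2, egg3 only 2 to 3 are there at a start; the rules pass over those that are not, and their reading is None.
At some moment in a run one of roll1, roll2, roll3, roll4 may be knocked a few centimetres aside while the robot is not near it.
It also fails if it takes over 210 s, if anything falls off the work surface, if the arm or the gripper's body presses on something with over 40 N, if the wrist force passes 120 N, or if a joint passes its speed limit or range.

ROBOT

A 7-joint arm with a two-finger parallel gripper is mounted at the origin on the work surface. World frame = base frame: x ahead of the robot, y to its left, z up, the work surface at z = 0. Lengths are in m, angles in rad, forces in N, time in s.
With the tool pointing down it reaches from about 0.4 to 0.85 m from the base axis. Payload 4.5 kg.
Tool frame: the origin (TCP) lies on the centre line of the jaws, within the pads' length; the fingertips stand 11 mm ahead of it and the grasp point (between the pads) lies 8 mm behind it; z points along the fingers, y is the line along which they close (so a half turn about z gives the same grasp; the last joint's range is limited). The gripper opens to 88 mm and grips with 3 to 60 N. Pads are 18 mm wide; open, the fingers measure 123 mm over their backs; the gripper's body (75 mm by 187 mm) begins 45 mm behind the grasp point.
Start: joints at [1.213, 0.689, -0.195, 1.565, 0.157, 0.902, -0.215], TCP at [0.239, -0.578, 0.25] pointing down, gripper open.
Joint ranges: [-3.01, 3.01], [-0.46, 2.08], [-1.47, 1.51], [0.13, 2.56], [-1, 4.14], [0.04, 2.09], [-2.66, 2.66]. Speed limits (rad/s): [2.57, 2.57, 3.14, 3.14, 3.14, 3.14, 3.14].

INTERFACE

Orientations are given as a unit quaternion [x, y, z, w].
In Python, from plant import * gives the robot as it stands. The module is installed in compiled form; this text tells all that it offers.
- The arm moves only by the tool send_rows, never from a script. Its argument "motion" is a list of rows, each an object of numbers: "x", "y", "z": the shift along the tool's x, y, z in cm; "rx", "ry", "rz": the turn, a rotation vector about the tool's x, y, z in rad; "jaw": the finger opening in cm, from 0 to 8.81. In form: [{"x": .., "y": .., "z": .., "rx": .., "ry": .., "rz": .., "jaw": ..}, ...]. A call has exactly 5 rows; each row shifts and turns the commanded pose from where the row before left it, along the tool's axes as they then stand; what a row does not reach is not made up. A row lasts 1/10 s, in which the tool goes at most 50 mm and 8.59 degrees, less where a joint would pass 70% of its speed; a pose out of reach is approached as far as the arm can. A call is refused whole if a number of a shift passes 5 or a number of a turn 0.15, either way. A call with a gripper value outside its range is refused whole. The fingers move at their own pace and stop on an object; "grip_force" is the grip in N (left out, the last holds). Time passes only in rows, so rows that do not move let the fingers close, or fill a call up. It gives the time, the measured TCP pose, the force, the opening and the grip force at its end, in the units of the state.
- get_state(): the state, without advancing time (a new reading comes with each control period).
- snapshot(name): name is "scene" or "top" or "wrist"; returns a dict with "img" (400x640x3 uint8, red, green, blue), "vertical_fov" (degrees; the focal length in pixels is half the picture's height over the tangent of half this angle, whatever the lens; pixels are square), "cx", "cy" (the principal point, pixels), "D" ([k1, k2, p1, p2, k3] as OpenCV has them; the pictures are not rectified), "extrinsics" (4x4, takes a point from camera to world coordinates). Camera axes: x right, y up, looking along -z (the intrinsics and any distortion apply to the point x, -y, -z); pixel columns grow to the right and rows downward; lengths in m; the calibration is good to about 2 mm. A picture is of the moment at which its call begins. There is no depth.
- finish_job(): hands the job in; it is judged then, once.
The state is a dict: "clock": time; "q": joint angles; "qd": joint speeds; "joint_torque": joint torques, N m; "tool_pos": TCP position; "eef_rot": TCP orientation; "contact_force": force on the tool from outside, world axes, zero at the start; "moment": the same for the moment, N m; "opening": opening from 0.0 (shut) to 1.0 (fully open); "finger_force": force on a finger pad.
Only numpy, scipy, OpenCV 4.12 (cv2) and the standard library are available. Lean on these libraries where they do the work, as an engineer would, in place of code of your own. Each camera call takes 0.05 s, during which the arm holds its last target. There are 200 camera calls.

## Working session

There is one attempt and no reset: what is moved stays moved. The work goes in short steps, Python scripts to look and compute and a tool call to move; the robot and the scene stay as the last step left them, time stands still between calls to the robot, and variables do not carry over. Pictures are saved under pics/ and viewed, at most 14 in all, crops included, and the job is handed in when it is done.

Besides the shell and the picture viewer there is one more tool, called after "Call:" as name(argument=value, ...), one argument or row to a line, values as JSON. send_rows: Moves the arm, as the interface text tells. Its arguments: {"type":"object","properties":{"motion":{"type":"array"},"grip_force":{"type":"number"}},"required":["motion"]}

```bash
mkdir -p pics
cat > h.py <<'E'
from plant import *
import numpy as np, cv2, pickle
from scipy.spatial.transform import Rotation as R
def snap(name, fn):
    s=snapshot(name); st=get_state(); s['st']=st
    cv2.imwrite(f'pics/{fn}.png', cv2.cvtColor(s['img'],cv2.COLOR_RGB2BGR)); pickle.dump(s,open(f'pics/{fn}.pkl','wb')); return s
def load(fn): return pickle.load(open(f'pics/{fn}.pkl','rb'))
def K(s):
    f=s['img'].shape[0]/2/np.tan(np.radians(s['vertical_fov'])/2)
    return np.array([[f,0,s['cx']],[0,f,s['cy']],[0,0,1]])
def ray(s,uv):
    p=cv2.undistortPoints(np.array(uv,float).reshape(-1,1,2),K(s),np.array(s['D'],float)).reshape(-1,2)
    d=np.c_[p[:,0],-p[:,1],-np.ones(len(p))]; E=np.array(s['extrinsics'])
    return E[:3,3], d@E[:3,:3].T
def onz(s,uv,z):
    o,d=ray(s,uv); return o+d*((z-o[2])/d[:,2])[:,None]
def tri(views):
    A=np.zeros((3,3));b=np.zeros(3);L=[]
    for s,uv in views:
        o,d=ray(s,[uv]); d=d[0]/np.linalg.norm(d[0]); P=np.eye(3)-np.outer(d,d); A+=P;b+=P@o;L.append((P,o))
    x=np.linalg.solve(A,b); return x, [round(1000*np.linalg.norm(P@(x-o)),1) for P,o in L]
def proj(s,X):
    E=np.array(s['extrinsics']); c=(np.atleast_2d(X)-E[:3,3])@E[:3,:3]; c=c*[1,-1,-1]
    return cv2.projectPoints(c.reshape(-1,1,3),np.zeros(3),np.zeros(3),K(s),np.array(s['D'],float))[0].reshape(-1,2)
E
python3 - <<'E'
from h import *
for n in ['scene','top','wrist']:
    s=snap(n,n+'0'); print(n,s['vertical_fov'],s['cx'],s['cy'],s['D'],np.round(s['extrinsics'],3).tolist())
st=get_state();print({k:np.round(v,3).tolist() for k,v in st.items()})
E
```

```text
scene 48.23527936533213 323.2246452031718 208.22305923373133 [-0.01027606  0.          0.          0.          0.        ] [[0.834, -0.458, 0.307, 0.879], [0.551, 0.686, -0.475, -0.531], [0.007, 0.565, 0.825, 1.096], [0.0, 0.0, 0.0, 1.0]]
top 48.38573058029573 325.67983100779253 194.5316179412592 [-0.12550972  0.          0.          0.          0.        ] [[-0.009, 0.995, -0.097, 0.402], [-1.0, -0.008, 0.006, 0.012], [0.006, 0.097, 0.995, 1.305], [0.0, 0.0, 0.0, 1.0]]
wrist 68.11693470662443 314.34878546589516 202.03910609800118 [0.01748762 0.         0.         0.         0.        ] [[0.382, 0.888, 0.255, 0.305], [-0.924, 0.367, 0.104, -0.551], [-0.001, -0.276, 0.961, 0.385], [0.0, 0.0, 0.0, 1.0]]
{'clock': 0.15, 'q': [1.213, 0.69, -0.195, 1.566, 0.157, 0.902, -0.215], 'qd': [-0.001, -0.003, -0.001, -0.005, -0.0, 0.001, -0.001], 'joint_torque': [-0.001, -52.786, -1.268, -15.359, -0.052, 0.004, 0.0], 'tool_pos': [0.238, -0.577, 0.249], 'eef_rot': [0.981, 0.195, -0.0, -0.001], 'contact_force': [-0.16, -0.413, 0.168], 'moment': [0.028, -0.011, 0.006], 'finger_force': 0.0, 'opening': 1.004}
```

View pics/top0.png

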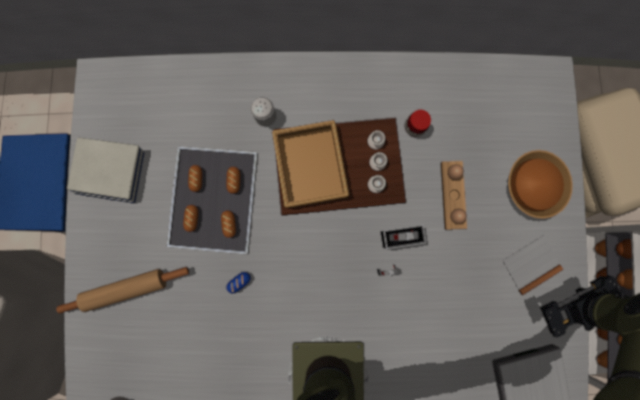

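View pics/scene0.png

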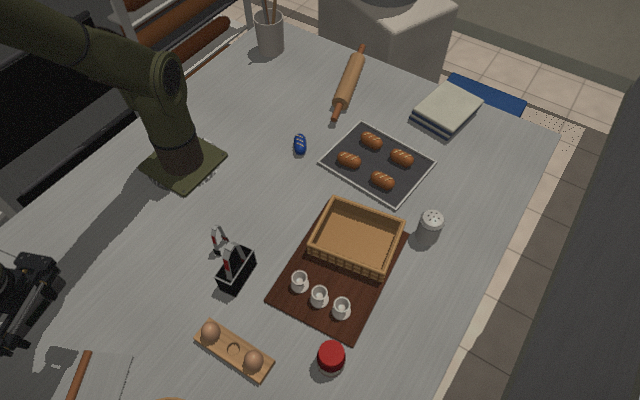

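Run:
```python
from h import *
t=load('top0');s=load('scene0')
pairs={'rollA':((195,178),(371,141),0.04),'rollB':((233,180),(402,157),.04),'rollC':((191,218),(349,160),.04),'rollD':((229,223),(382,181),.04),
'eggA':((456,172),(254,360),.07),'eggB':((459,216),(210,331),.07),'cup1':((376,139),(342,304),.055),'cup2':((378,160),(319,292),.055),'cup3':((377,184),(299,277),.055)}
for k,(a,b,z) in pairs.items():
    x,e=tri([(t,a),(s,b)]); print(k,x.round(3),e,onz(t,[a],z).round(3))
for nm,pts,z in [('sheet',[(178,149),(257,152),(248,253),(168,246)],.012),('basket',[(273,131),(339,121),(348,202),(283,212)],.065),('board',[(397,119),(405,206)],.01),('rack',[(442,162),(464,161),(467,229),(445,230)],.024),('holder',[(381,231),(421,226),(425,244),(385,248)],.08),('tongtop',[(403,237)],.17),('jam',[(419,121)],.085),('dredger',[(262,110)],.1),('blue',[(238,282)],.02),('minitongs',[(388,270)],.05)]:
    print(nm,onz(t,pts,z).round(3).tolist())
im=t['img'][195:295,340:470]; im2=s['img'][200:310,190:300]
c=np.hstack([cv2.resize(im[:, :],(390,400),interpolation=3),cv2.resize(im2,(400,400),interpolation=3)])
cv2.imwrite('pics/c1.png',c[:,:,::-1])
```

```text
rollA [0.533 0.323 0.145] [np.float64(38.3), np.float64(38.3)] [[0.576 0.382 0.04 ]]
rollB [0.585 0.27  0.135] [np.float64(33.2), np.float64(33.2)] [[0.569 0.27  0.04 ]]
rollC [ 0.435  0.391 -0.069] [np.float64(43.0), np.float64(43.0)] [[0.461 0.391 0.04 ]]
rollD [ 0.494  0.34  -0.113] [np.float64(50.4), np.float64(50.4)] [[0.446 0.281 0.04 ]]
eggA [ 0.589 -0.372  0.046] [np.float64(2.3), np.float64(2.3)] [[ 0.583 -0.366  0.07 ]]
eggB [ 0.46  -0.376  0.049] [np.float64(1.0), np.float64(1.0)] [[ 0.458 -0.37   0.07 ]]
cup1 [ 0.686 -0.142  0.045] [np.float64(1.2), np.float64(1.2)] [[ 0.683 -0.142  0.055]]
cup2 [ 0.622 -0.147  0.048] [np.float64(0.4), np.float64(0.4)] [[ 0.621 -0.146  0.055]]
cup3 [ 0.555 -0.142  0.047] [np.float64(1.4), np.float64(1.4)] [[ 0.552 -0.142  0.055]]
sheet [[0.668, 0.444, 0.012], [0.656, 0.206, 0.012], [0.36, 0.23, 0.012], [0.38, 0.468, 0.012]]
basket [[0.706, 0.153, 0.065], [0.733, -0.036, 0.065], [0.501, -0.058, 0.065], [0.475, 0.124, 0.065]]
board [[0.754, -0.212, 0.01], [0.492, -0.228, 0.01]]
rack [[0.62, -0.339, 0.024], [0.623, -0.406, 0.024], [0.422, -0.407, 0.024], [0.42, -0.341, 0.024]]
holder [[0.419, -0.147, 0.08], [0.432, -0.259, 0.08], [0.382, -0.269, 0.08], [0.372, -0.157, 0.08]]
tongtop [[0.402, -0.192, 0.17]]
jam [[0.728, -0.261, 0.085]]
dredger [[0.758, 0.18, 0.1]]
blue [[0.277, 0.258, 0.02]]
minitongs [[0.31, -0.169, 0.05]]
```

View pics/c1.png

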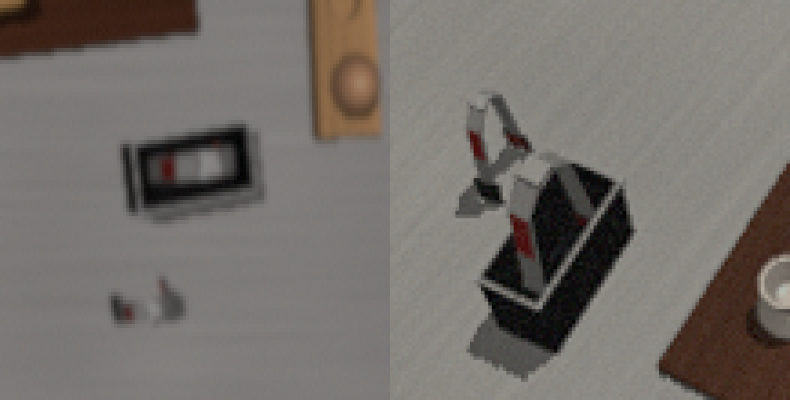

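```bash
cat >> h.py <<'E'
def plan(p,yaw_y,step=4.0):
    """go to p; yaw_y = world angle (deg) of the closing line; tool down. prints turn, then shift in the turned tool frame (cm)"""
    st=get_state(); R0=R.from_quat(st['eef_rot']); best=None
    for k in (0,180):
        a=np.radians(yaw_y+k); y=np.array([np.cos(a),np.sin(a),0]); z=np.array([0,0,-1.]); Rt=R.from_matrix(np.c_[np.cross(y,z),y,z])
        rv=(R0.inv()*Rt).as_rotvec()
        if best is None or np.linalg.norm(rv)<np.linalg.norm(best[0]): best=(rv,Rt)
    rv,Rt=best; d=Rt.inv().apply(np.array(p)-st['tool_pos'])*100; n=int(np.ceil(np.linalg.norm(d)/step))
    print('turn',rv.round(3),'| shift cm',d.round(2),'n',n,'each',(d/max(n,1)).round(2),'| at',st['tool_pos'].round(4),'q7',round(st['q'][6],2),'t',round(st['clock'],1))
E
python3 -c "
from h import *
plan([0.400,-0.205,0.27],-83.4)"
```

```text
turn [-0.001  0.     0.277] | shift cm [ 20.33 -35.12  -2.09] n 11 each [ 1.85 -3.19 -0.19] | at [ 0.2385 -0.5772  0.2491] q7 -0.22 t 0.1
```

Call:
send_rows(
  motion=[
    {"rz": 0.14},
    {"rz": 0.137},
    {"x": 1.85, "y": -3.2, "z": -0.2},
    {"x": 1.85, "y": -3.2, "z": -0.2},
    {"x": 1.85, "y": -3.2, "z": -0.2},
  ],
)

```text
schema error: expected keys x, y, z, rx, ry, rz, jaw
```

Call:
send_rows(
  motion=[
    {"x": 1.85, "y": -3.2, "z": -0.2},
    {"x": 1.85, "y": -3.2, "z": -0.2},
    {"x": 1.85, "y": -3.2, "z": -0.2},
    {"x": 1.85, "y": -3.2, "z": -0.2},
    {"x": 1.85, "y": -3.2, "z": -0.2},
  ],
)

```text
schema error: expected keys x, y, z, rx, ry, rz, jaw
```

Call:
send_rows(
  motion=[
    {"x": 1.85, "y": -3.2, "z": -0.2},
    {"x": 1.85, "y": -3.2, "z": -0.2},
    {"x": 1.85, "y": -3.2, "z": -0.2},
    {},
    {},
  ],
)

```text
schema error: expected keys x, y, z, rx, ry, rz, jaw
```

```bash
python3 -c "
from h import *
plan([0.400,-0.205,0.27],-83.4)
s=snap('wrist','w1')"
```

```text
turn [-0.001  0.     0.277] | shift cm [ 20.33 -35.12  -2.09] n 11 each [ 1.85 -3.19 -0.19] | at [ 0.2385 -0.5772  0.2491] q7 -0.22 t 0.1
```

View pics/w1.png

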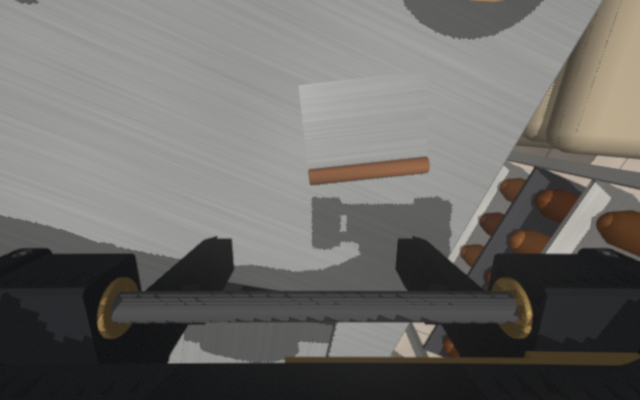

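Call:
send_rows(
  motion=[
    {"x": 0, "y": 0, "z": 0, "rx": 0, "ry": 0, "rz": 0.14, "jaw": 8.8},
    {"x": 0, "y": 0, "z": 0, "rx": 0, "ry": 0, "rz": 0.137, "jaw": 8.8},
    {"x": 1.3, "y": -3.2, "z": -0.2, "rx": 0, "ry": 0, "rz": 0, "jaw": 8.8},
    {"x": 1.3, "y": -3.2, "z": -0.2, "rx": 0, "ry": 0, "rz": 0, "jaw": 8.8},
    {"x": 1.3, "y": -3.2, "z": -0.2, "rx": 0, "ry": 0, "rz": 0, "jaw": 8.8},
  ],
)

```text
clock: 0.7
tool_pos: [0.2666, -0.4765, 0.2556]
eef_rot: [0.998, 0.057, 0.0, -0.0]
contact_force: [0.5, 0.4, 0.8]
opening: 0.998
finger_force: 0.0
```

Call:
send_rows(
  motion=[
    {"x": 1.3, "y": -3.2, "z": -0.2, "rx": 0, "ry": 0, "rz": 0, "jaw": 8.8},
    {"x": 1.3, "y": -3.2, "z": -0.2, "rx": 0, "ry": 0, "rz": 0, "jaw": 8.8},
    {"x": 1.3, "y": -3.2, "z": -0.2, "rx": 0, "ry": 0, "rz": 0, "jaw": 8.8},
    {"x": 1.3, "y": -3.2, "z": -0.2, "rx": 0, "ry": 0, "rz": 0, "jaw": 8.8},
    {"x": 1.3, "y": -3.2, "z": -0.2, "rx": 0, "ry": 0, "rz": 0, "jaw": 8.8},
  ],
)

```text
clock: 1.2
tool_pos: [0.3129, -0.3101, 0.2658]
eef_rot: [0.998, 0.057, 0.0, 0.0]
contact_force: [0.2, 0.6, -0.1]
opening: 0.995
finger_force: 0.0
```

Call:
send_rows(
  motion=[
    {"x": 1.3, "y": -3.2, "z": -0.2, "rx": 0, "ry": 0, "rz": 0, "jaw": 8.8},
    {"x": 1.3, "y": -3.2, "z": -0.2, "rx": 0, "ry": 0, "rz": 0, "jaw": 8.8},
    {"x": 1.3, "y": -3.2, "z": -0.2, "rx": 0, "ry": 0, "rz": 0, "jaw": 8.8},
    {"x": 0, "y": 0, "z": 0, "rx": 0, "ry": 0, "rz": 0, "jaw": 8.8},
    {"x": 0, "y": 0, "z": 0, "rx": 0, "ry": 0, "rz": 0, "jaw": 8.8},
  ],
)

```text
clock: 1.7
tool_pos: [0.3406, -0.2113, 0.2718]
eef_rot: [0.998, 0.058, 0.0, 0.0]
contact_force: [-0.8, -0.4, 0.2]
opening: 0.997
finger_force: 0.0
```

```bash
python3 -c "
from h import *
plan([0.340,-0.2,0.27],-83.4)
s=snap('wrist','w2')"
```

```text
turn [ 0.    -0.     0.002] | shift cm [ 0.07 -1.13  0.18] n 1 each [ 0.07 -1.13  0.18] | at [ 0.3406 -0.2113  0.2718] q7 -1.09 t 1.7
```

View pics/w2.png

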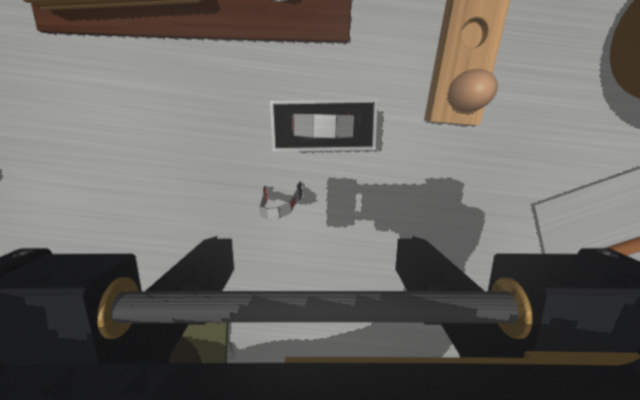

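```bash
python3 -c "
from h import *
w=load('w2');t=load('top0');s=load('scene0')
for v in ([(w,(325,125.5)),(s,(232.6,244))],[(w,(325,125.5)),(t,(409,235.7))],[(w,(325,125.5)),(s,(232.6,244)),(t,(409,235.7))]):
  print(tri(v))
c=onz(w,[(271,102),(375,101),(378,149),(275,150)],.08); print(c.round(4),c.mean(0))
d=c[1]-c[0]+c[2]-c[3]; print('long',np.degrees(np.arctan2(d[1],d[0])),np.linalg.norm(d)/2)
print('bend .166',onz(w,[(325,125.5),(292,126),(354,126)],.166), onz(w,[(291,126),(355,126)],.155))
"
```

```text
(array([ 0.41018861, -0.20853444,  0.17194167]), [np.float64(5.3), np.float64(5.3)])
(array([ 0.40556961, -0.21420299,  0.13269116]), [np.float64(0.5), np.float64(0.5)])
(array([ 0.40773268, -0.20776121,  0.16770149]), [np.float64(5.1), np.float64(6.0), np.float64(2.7)])
[[ 0.4219 -0.157   0.08  ]
 [ 0.4355 -0.265   0.08  ]
 [ 0.3869 -0.2769  0.08  ]
 [ 0.3727 -0.165   0.08  ]] [ 0.40424631 -0.21597601  0.08      ]
long -82.79333021468034 0.1108259296185195
bend .166 [[ 0.40674579 -0.21284789  0.166     ]
 [ 0.40332596 -0.18699922  0.166     ]
 [ 0.4090185  -0.23565345  0.166     ]] [[ 0.40283442 -0.18542557  0.155     ]
 [ 0.4089781  -0.23793568  0.155     ]]
```

```bash
python3 -c "
from h import *
plan([0.4065,-0.213,0.119],-83)"
```

```text
turn [ 0.001 -0.    -0.008] | shift cm [ 6.56  0.88 15.28] n 5 each [1.31 0.18 3.06] | at [ 0.3403 -0.2122  0.2718] q7 -1.09 t 1.8
```

Call:
send_rows(
  motion=[
    {"x": 3.3, "y": 0.45, "z": 0, "rx": 0, "ry": 0, "rz": -0.008, "jaw": 8.8},
    {"x": 3.3, "y": 0.45, "z": 0, "rx": 0, "ry": 0, "rz": 0, "jaw": 8.8},
    {"x": 0, "y": 0, "z": 2.5, "rx": 0, "ry": 0, "rz": 0, "jaw": 8.8},
    {"x": 0, "y": 0, "z": 2.5, "rx": 0, "ry": 0, "rz": 0, "jaw": 8.8},
    {"x": 0, "y": 0, "z": 2.5, "rx": 0, "ry": 0, "rz": 0, "jaw": 8.8},
  ],
)

```text
clock: 2.25
tool_pos: [0.4068, -0.2146, 0.1957]
eef_rot: [0.998, 0.06, 0.0, 0.001]
contact_force: [0.3, -0.3, 0.1]
opening: 1.001
finger_force: 0.0
```

Call:
send_rows(
  motion=[
    {"x": 0, "y": 0, "z": 2.5, "rx": 0, "ry": 0, "rz": 0, "jaw": 8.8},
    {"x": 0, "y": 0, "z": 2.5, "rx": 0, "ry": 0, "rz": 0, "jaw": 8.8},
    {"x": 0, "y": 0, "z": 2.5, "rx": 0, "ry": 0, "rz": 0, "jaw": 8.8},
    {"x": 0, "y": 0, "z": 0.25, "rx": 0, "ry": 0, "rz": 0, "jaw": 8.8},
    {"x": 0, "y": 0, "z": 0, "rx": 0, "ry": 0, "rz": 0, "jaw": 8.8},
  ],
)

```text
clock: 2.75
tool_pos: [0.4064, -0.2138, 0.1189]
eef_rot: [0.998, 0.06, -0.001, 0.0]
contact_force: [0.1, 0.3, 0.1]
opening: 1.0
finger_force: 0.0
```

```bash
python3 -c "
from h import *
plan([0.4065,-0.213,0.119],-83); snap('scene','s2'); s=load('s2')['img'][190:310,170:330]; cv2.imwrite('pics/c2.png',cv2.resize(s,(640,480),interpolation=3)[:,:,::-1])"
```

```text
turn [-0.     0.001 -0.001] | shift cm [ 0.02 -0.08 -0.01] n 1 each [ 0.02 -0.08 -0.01] | at [ 0.4064 -0.2138  0.1189] q7 -1.2 t 2.8
```

Call:
send_rows(
  motion=[
    {"x": 0, "y": 0, "z": 0, "rx": 0, "ry": 0, "rz": 0, "jaw": 5.0},
    {"x": 0, "y": 0, "z": 0, "rx": 0, "ry": 0, "rz": 0, "jaw": 5.0},
    {"x": 0, "y": 0, "z": 0, "rx": 0, "ry": 0, "rz": 0, "jaw": 5.0},
    {"x": 0, "y": 0, "z": 0, "rx": 0, "ry": 0, "rz": 0, "jaw": 5.0},
    {"x": 0, "y": 0, "z": 0, "rx": 0, "ry": 0, "rz": 0, "jaw": 5.0},
  ],
  grip_force=5,
)

```text
clock: 3.3
tool_pos: [0.4073, -0.2129, 0.1195]
eef_rot: [0.998, 0.061, 0.0, 0.0]
contact_force: [0.5, -0.9, 0.9]
opening: 0.62
finger_force: 5.0
```

Call:
send_rows(
  motion=[
    {"x": 0, "y": 0, "z": 0, "rx": 0, "ry": 0, "rz": 0, "jaw": 5.0},
    {"x": 0, "y": 0, "z": 0, "rx": 0, "ry": 0, "rz": 0, "jaw": 5.0},
    {"x": 0, "y": 0, "z": 0, "rx": 0, "ry": 0, "rz": 0, "jaw": 5.0},
    {"x": 0, "y": 0, "z": 0, "rx": 0, "ry": 0, "rz": 0, "jaw": 5.0},
    {"x": 0, "y": 0, "z": 0, "rx": 0, "ry": 0, "rz": 0, "jaw": 5.0},
  ],
  grip_force=10,
)

```text
clock: 3.8
tool_pos: [0.4075, -0.2133, 0.1196]
eef_rot: [0.998, 0.061, 0.001, 0.001]
contact_force: [-0.5, -0.5, 5.7]
opening: 0.567
finger_force: 10.1
```

Call:
send_rows(
  motion=[
    {"x": 0, "y": 0, "z": -2, "rx": 0, "ry": 0, "rz": 0, "jaw": 5.0},
    {"x": 0, "y": 0, "z": -2, "rx": 0, "ry": 0, "rz": 0, "jaw": 5.0},
    {"x": 0, "y": 0, "z": -2, "rx": 0, "ry": 0, "rz": 0, "jaw": 5.0},
    {"x": 0, "y": 0, "z": -2, "rx": 0, "ry": 0, "rz": 0, "jaw": 5.0},
    {"x": 0, "y": 0, "z": -2, "rx": 0, "ry": 0, "rz": 0, "jaw": 5.0},
  ],
)

```text
clock: 4.3
tool_pos: [0.4064, -0.2122, 0.2197]
eef_rot: [0.998, 0.062, -0.001, -0.0]
contact_force: [0.6, -0.2, -0.4]
opening: 0.568
finger_force: 4.7
```

Call:
send_rows(
  motion=[
    {"x": 0, "y": 0, "z": -2, "rx": 0, "ry": 0, "rz": 0, "jaw": 5.0},
    {"x": 0, "y": 0, "z": 0, "rx": 0, "ry": 0, "rz": 0, "jaw": 5.0},
    {"x": 0, "y": 0, "z": 0, "rx": 0, "ry": 0, "rz": 0, "jaw": 5.0},
    {"x": 0, "y": 0, "z": 0, "rx": 0, "ry": 0, "rz": 0, "jaw": 5.0},
    {"x": 0, "y": 0, "z": 0, "rx": 0, "ry": 0, "rz": 0, "jaw": 5.0},
  ],
)

```text
clock: 4.8
tool_pos: [0.4064, -0.2124, 0.2382]
eef_rot: [0.998, 0.061, -0.001, -0.001]
contact_force: [0.3, 1.0, -2.1]
opening: 0.572
finger_force: 4.7
```

```bash
cat >> h.py <<'E'
def rolls(s,z=0.03,box=(.36,.69,.20,.47)):
    hsv=cv2.cvtColor(s['img'],cv2.COLOR_RGB2HSV); m=cv2.inRange(hsv,(3,110,60),(22,255,255))
    uv=np.array([[0,0]]); out=[]
    cs,_=cv2.findContours(cv2.morphologyEx(m,cv2.MORPH_CLOSE,np.ones((3,3))),cv2.RETR_EXTERNAL,cv2.CHAIN_APPROX_NONE)
    for c in cs:
        if cv2.contourArea(c)<60: continue
        P=onz(s,c.reshape(-1,2),z)
        (cx,cy),(w,h),a=cv2.minAreaRect((P[:,:2]*1000).astype(np.float32))
        if not(box[0]<cx/1e3<box[1] and box[2]<cy/1e3<box[3]): continue
        if w<h: w,h,a=h,w,a+90
        M=cv2.moments(c); out.append((np.array([cx,cy])/1e3,w,h,(a+90)%180-90,(M['m10']/M['m00'],M['m01']/M['m00'])))
    return out
E
python3 - <<'E'
from h import *
t=snap('top','t3');s=snap('scene','s3');w=snap('wrist','w3')
ro=rolls(t); rs=rolls(s,box=(.3,.75,.15,.55))
for r in ro:
    print('T',r[0].round(3),round(r[1]),round(r[2]),'ang',round(r[3],1),np.round(r[4],1))
    q=min(rs,key=lambda k:np.linalg.norm(k[0]-r[0])); print('   tri',tri([(t,r[4]),(s,q[4])]))
a=cv2.resize(s['img'][120:300,150:330],(600,600),interpolation=3)
cv2.imwrite('pics/c3.png',np.hstack([cv2.resize(w['img'],(480,300)),cv2.resize(s['img'][130:310,150:320],(283,300),interpolation=3)])[:,:,::-1])
print(get_state()['contact_force'])
E
```

```text
T [0.445 0.287] 72 38 ang 0.6 [227.6 223.6]
   tri (array([0.44443794, 0.28836066, 0.02048964]), [np.float64(0.6), np.float64(0.6)])
T [0.461 0.398] 76 38 ang -6.3 [189.7 217.8]
   tri (array([0.4614135 , 0.40011801, 0.0212347 ]), [np.float64(0.8), np.float64(0.8)])
T [0.572 0.274] 73 38 ang -0.6 [232.5 179.5]
   tri (array([0.57261352, 0.27504129, 0.0225143 ]), [np.float64(0.7), np.float64(0.7)])
T [0.578 0.388] 77 36 ang 1.3 [194.2 177.8]
   tri (array([0.57848292, 0.3889025 , 0.02179849]), [np.float64(1.0), np.float64(1.0)])
[ 0.84139936  0.19366763 -0.64991293]
```

View pics/c3.png

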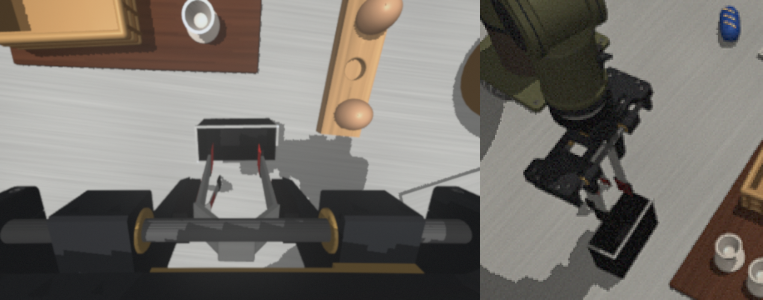

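```bash
python3 -c "
from h import *
plan([0.5725,0.275,0.24],-90.5)"
```

```text
turn [-0.001  0.001  0.132] | shift cm [ 16.15 -48.9   -0.14] n 13 each [ 1.24 -3.76 -0.01] | at [ 0.4067 -0.2125  0.2386] q7 -1.16 t 5.0
```

Call:
send_rows(
  motion=[
    {"x": 0, "y": 0, "z": 0, "rx": 0, "ry": 0, "rz": 0.132, "jaw": 5.0},
    {"x": 1, "y": -3, "z": 0, "rx": 0, "ry": 0, "rz": 0, "jaw": 5.0},
    {"x": 1.3, "y": -4, "z": 0, "rx": 0, "ry": 0, "rz": 0, "jaw": 5.0},
    {"x": 1.3, "y": -4, "z": 0, "rx": 0, "ry": 0, "rz": 0, "jaw": 5.0},
    {"x": 1.3, "y": -4, "z": 0, "rx": 0, "ry": 0, "rz": 0, "jaw": 5.0},
  ],
)

```text
clock: 5.45
tool_pos: [0.4577, -0.0617, 0.239]
eef_rot: [1.0, -0.005, -0.0, 0.0]
contact_force: [0.1, 0.0, -1.5]
opening: 0.571
finger_force: 4.7
```

Call:
send_rows(
  motion=[
    {"x": 1.3, "y": -4, "z": 0, "rx": 0, "ry": 0, "rz": 0, "jaw": 5.0},
    {"x": 1.3, "y": -4, "z": 0, "rx": 0, "ry": 0, "rz": 0, "jaw": 5.0},
    {"x": 1.3, "y": -4, "z": 0, "rx": 0, "ry": 0, "rz": 0, "jaw": 5.0},
    {"x": 1.3, "y": -4, "z": 0, "rx": 0, "ry": 0, "rz": 0, "jaw": 5.0},
    {"x": 1.3, "y": -4, "z": 0, "rx": 0, "ry": 0, "rz": 0, "jaw": 5.0},
  ],
)

```text
clock: 5.95
tool_pos: [0.5244, 0.138, 0.2389]
eef_rot: [1.0, -0.004, -0.0, 0.0]
contact_force: [0.2, -0.3, -0.3]
opening: 0.568
finger_force: 4.7
```

Call:
send_rows(
  motion=[
    {"x": 1.3, "y": -4, "z": 0, "rx": 0, "ry": 0, "rz": 0, "jaw": 5.0},
    {"x": 1.3, "y": -4, "z": 0, "rx": 0, "ry": 0, "rz": 0, "jaw": 5.0},
    {"x": 1.0, "y": -3, "z": 0, "rx": 0, "ry": 0, "rz": 0, "jaw": 5.2},
    {"x": 0.8, "y": -2.5, "z": 0, "rx": 0, "ry": 0, "rz": 0, "jaw": 5.2},
    {"x": 0, "y": 0, "z": 0, "rx": 0, "ry": 0, "rz": 0, "jaw": 5.2},
  ],
)

```text
clock: 6.45
tool_pos: [0.5691, 0.2763, 0.2383]
eef_rot: [1.0, -0.002, -0.0, -0.002]
contact_force: [-0.5, -0.5, -1.5]
opening: 0.588
finger_force: 4.4
```

```bash
python3 -c "
from h import *
plan([0.5725,0.275,0.124],-90.5); w=snap('wrist','w4')"
```

```text
turn [-0.003  0.     0.006] | shift cm [ 0.34  0.13 11.43] n 3 each [0.11 0.04 3.81] | at [0.5691 0.2763 0.2383] q7 -2.08 t 6.5
```

View pics/w4.png

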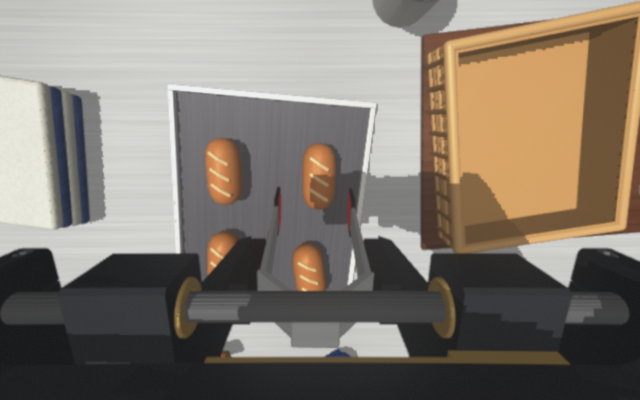

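Call:
send_rows(
  motion=[
    {"x": 0.34, "y": 0.13, "z": 2, "rx": 0, "ry": 0, "rz": 0.006, "jaw": 5.2},
    {"x": 0, "y": 0, "z": 2.5, "rx": 0, "ry": 0, "rz": 0, "jaw": 5.2},
    {"x": 0, "y": 0, "z": 2.5, "rx": 0, "ry": 0, "rz": 0, "jaw": 5.2},
    {"x": 0, "y": 0, "z": 2.4, "rx": 0, "ry": 0, "rz": 0, "jaw": 5.2},
    {"x": 0, "y": 0, "z": 2, "rx": 0, "ry": 0, "rz": 0, "jaw": 5.2},
  ],
)

```text
clock: 7.0
tool_pos: [0.5722, 0.267, 0.1237]
eef_rot: [1.0, -0.009, -0.001, 0.001]
contact_force: [0.1, -0.6, -0.9]
opening: 0.591
finger_force: 4.4
```

Call:
send_rows(
  motion=[
    {"x": 0, "y": 0, "z": 0, "rx": 0, "ry": 0, "rz": 0, "jaw": 5.0},
    {"x": 0, "y": 0, "z": 0, "rx": 0, "ry": 0, "rz": 0, "jaw": 4.3},
    {"x": 0, "y": 0, "z": 0, "rx": 0, "ry": 0, "rz": 0, "jaw": 4.3},
    {"x": 0, "y": 0, "z": 0, "rx": 0, "ry": 0, "rz": 0, "jaw": 4.3},
    {"x": 0, "y": 0, "z": 0, "rx": 0, "ry": 0, "rz": 0, "jaw": 4.3},
  ],
  grip_force=16,
)

```text
clock: 7.5
tool_pos: [0.5733, 0.2696, 0.1261]
eef_rot: [1.0, -0.008, 0.001, -0.0]
contact_force: [-0.2, 0.6, -2.0]
opening: 0.519
finger_force: 16.0
```

Call:
send_rows(
  motion=[
    {"x": 0, "y": 0, "z": 0, "rx": 0, "ry": 0, "rz": 0, "jaw": 4.3},
    {"x": 0, "y": 0, "z": 0, "rx": 0, "ry": 0, "rz": 0, "jaw": 4.3},
    {"x": 0, "y": 0, "z": -1, "rx": 0, "ry": 0, "rz": 0, "jaw": 4.3},
    {"x": 0, "y": 0, "z": -2, "rx": 0, "ry": 0, "rz": 0, "jaw": 4.3},
    {"x": 0, "y": 0, "z": -3, "rx": 0, "ry": 0, "rz": 0, "jaw": 4.3},
  ],
)

```text
clock: 8.0
tool_pos: [0.5718, 0.2691, 0.185]
eef_rot: [1.0, -0.008, -0.001, 0.001]
contact_force: [1.1, -0.7, -1.5]
opening: 0.517
finger_force: 16.0
```

Call:
send_rows(
  motion=[
    {"x": 0, "y": 0, "z": -3, "rx": 0, "ry": 0, "rz": 0, "jaw": 4.3},
    {"x": 0, "y": 0, "z": -2.5, "rx": 0, "ry": 0, "rz": 0, "jaw": 4.3},
    {"x": 0, "y": 0, "z": 0, "rx": 0, "ry": 0, "rz": 0, "jaw": 4.3},
    {"x": 0, "y": 0, "z": 0, "rx": 0, "ry": 0, "rz": 0, "jaw": 4.3},
    {"x": 0, "y": 0, "z": 0, "rx": 0, "ry": 0, "rz": 0, "jaw": 4.3},
  ],
)

```text
clock: 8.5
tool_pos: [0.5719, 0.2691, 0.2389]
eef_rot: [1.0, -0.008, -0.001, 0.001]
contact_force: [-0.6, 0.3, -1.2]
opening: 0.519
finger_force: 16.0
```

Run:
```python
from h import *
w=snap('wrist','w5'); s=snap('scene','s5'); 
for r in rolls(s,box=(.3,.75,.15,.55)): print(r[0].round(3),np.round(r[4]))
cv2.imwrite('pics/c5.png',np.hstack([cv2.resize(w['img'],(480,300)),cv2.resize(s['img'][60:260,280:490],(315,300),interpolation=3)])[:,:,::-1])
c=onz(w,[(449,42),(458,249)],.065); print(c)
plan([0.57,0.05,0.24],-90)
```

```text
[0.446 0.281] [349. 159.]
[0.575 0.378] [399. 158.]
[0.475 0.388] [372. 141.]
[[0.70842039 0.14017288 0.065     ]
 [0.4964735  0.10598825 0.065     ]]
turn [ 0.001  0.003 -0.015] | shift cm [-0.2  21.91 -0.13] n 6 each [-0.03  3.65 -0.02] | at [0.572  0.2691 0.2387] q7 -2.08 t 8.6
```

View pics/c5.png

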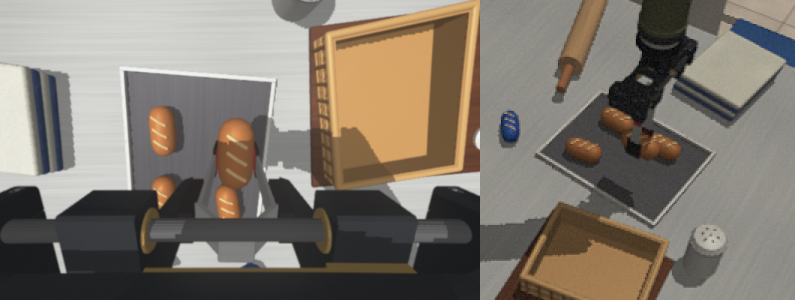

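Run:
```python
from h import *
w=load('w5')
im=w['img'][0:270,400:640]; t=load('top0')['img'][110:225,262:357]
cv2.imwrite('pics/c6.png',np.hstack([cv2.resize(im,(480,540),interpolation=3)[:, :],cv2.resize(t,(380,460),interpolation=3).repeat(1,0)[:460].__class__(0) if 0 else cv2.copyMakeBorder(cv2.resize(t,(285,345),interpolation=3),0,195,0,0,0)])[:,:,::-1])
c=onz(w,[(437,53),(637,4),(616,227),(444,249)],.065); print(c.round(3),c.mean(0))
for i in range(4): print(np.linalg.norm(c[i]-c[i-1]).round(3))
```

```text
[[ 0.699  0.15   0.065]
 [ 0.734 -0.023  0.065]
 [ 0.521 -0.062  0.065]
 [ 0.497  0.122  0.065]] [0.61279888 0.04679332 0.065     ]
0.205
0.176
0.217
0.186
```

View pics/c6.png

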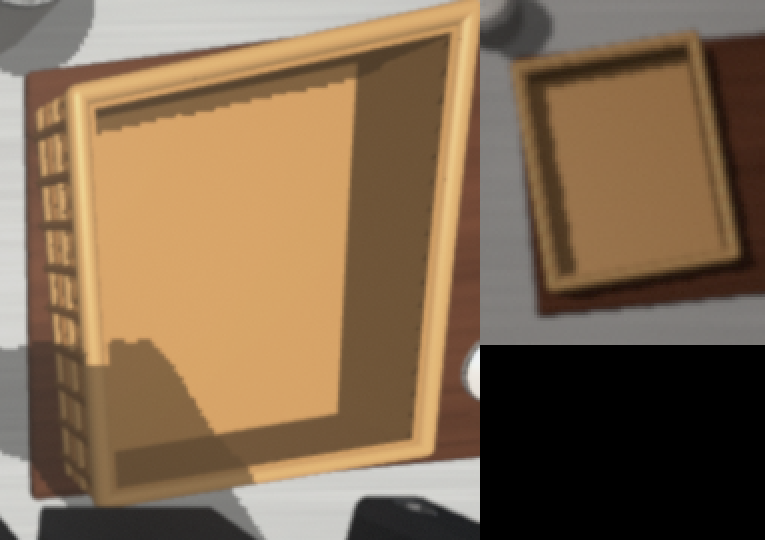

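Run:
```python
from h import *
w=load('w5');t=load('top0')
for s,p in ((w,[(434.5,44),(637,1.5),(616,227.5),(447.5,251.5)]),(t,[(273,131.3),(335.3,120.7),(348.7,196),(284.7,207.3)])):
    c=onz(s,p,.065); print(c[:,:2].round(3).tolist(),c.mean(0).round(3),[np.linalg.norm(c[i]-c[i-1]).round(3) for i in range(4)])
for a,b in zip([(434.5,44),(637,1.5),(616,227.5),(447.5,251.5)],[(273,131.3),(335.3,120.7),(348.7,196),(284.7,207.3)]): print(tri([(w,a),(t,b)]))
```

```text
[[0.707, 0.153], [0.736, -0.022], [0.52, -0.063], [0.494, 0.118]] [0.614 0.047 0.065] [np.float64(0.217), np.float64(0.178), np.float64(0.22), np.float64(0.182)]
[[0.705, 0.153], [0.734, -0.025], [0.518, -0.06], [0.488, 0.119]] [0.611 0.047 0.065] [np.float64(0.22), np.float64(0.18), np.float64(0.219), np.float64(0.182)]
(array([0.70643119, 0.15289055, 0.06290056]), [np.float64(1.0), np.float64(1.0)])
(array([ 0.73624356, -0.02516313,  0.06138863]), [np.float64(1.0), np.float64(1.0)])
(array([ 0.51933266, -0.06079839,  0.06584538]), [np.float64(1.5), np.float64(1.5)])
(array([0.48988643, 0.11750901, 0.06133849]), [np.float64(2.6), np.float64(2.6)])
```

```bash
python3 -c "
from h import *
plan([0.6626,0.0168,0.24],-80.7)"
```

```text
turn [ 0.001  0.003 -0.177] | shift cm [ 4.86 26.37 -0.13] n 7 each [ 0.69  3.77 -0.02] | at [0.572  0.2691 0.2387] q7 -2.08 t 8.6
```

Call:
send_rows(
  motion=[
    {"x": 0, "y": 0, "z": 0, "rx": 0, "ry": 0.003, "rz": -0.09, "jaw": 4.3},
    {"x": 0, "y": 0, "z": 0, "rx": 0, "ry": 0, "rz": -0.087, "jaw": 4.3},
    {"x": 0.7, "y": 3.3, "z": 0, "rx": 0, "ry": 0, "rz": 0, "jaw": 4.3},
    {"x": 0.7, "y": 3.8, "z": 0, "rx": 0, "ry": 0, "rz": 0, "jaw": 4.3},
    {"x": 0.7, "y": 3.8, "z": 0, "rx": 0, "ry": 0, "rz": 0, "jaw": 4.3},
  ],
)

```text
clock: 9.1
tool_pos: [0.6109, 0.1643, 0.2391]
eef_rot: [0.997, 0.081, 0.001, 0.0]
contact_force: [1.3, -0.6, -1.2]
opening: 0.522
finger_force: 16.0
```

Call:
send_rows(
  motion=[
    {"x": 0.7, "y": 3.8, "z": 0, "rx": 0, "ry": 0, "rz": 0, "jaw": 4.3},
    {"x": 0.7, "y": 3.8, "z": 0, "rx": 0, "ry": 0, "rz": 0, "jaw": 4.3},
    {"x": 0.7, "y": 3.8, "z": 0, "rx": 0, "ry": 0, "rz": 0, "jaw": 4.3},
    {"x": 0.7, "y": 4, "z": 0, "rx": 0, "ry": 0, "rz": 0, "jaw": 4.3},
    {"x": 0, "y": 0, "z": 0, "rx": 0, "ry": 0, "rz": 0, "jaw": 4.3},
  ],
)

```text
clock: 9.6
tool_pos: [0.6646, 0.0079, 0.2392]
eef_rot: [0.997, 0.075, 0.001, 0.004]
contact_force: [-0.2, -1.6, -2.1]
opening: 0.524
finger_force: 16.0
```

Call:
send_rows(
  motion=[
    {"x": 0, "y": 0, "z": 2.5, "rx": 0, "ry": 0, "rz": 0, "jaw": 4.3},
    {"x": 0, "y": 0, "z": 2.5, "rx": 0, "ry": 0, "rz": 0, "jaw": 4.3},
    {"x": 0, "y": 0, "z": 2.5, "rx": 0, "ry": 0, "rz": 0, "jaw": 4.3},
    {"x": 0, "y": 0, "z": 2, "rx": 0, "ry": 0, "rz": 0, "jaw": 4.3},
    {"x": 0, "y": 0, "z": 0, "rx": 0, "ry": 0, "rz": 0, "jaw": 4.3},
  ],
)

```text
clock: 10.1
tool_pos: [0.6609, 0.0182, 0.1415]
eef_rot: [0.997, 0.081, -0.003, -0.0]
contact_force: [-0.9, 0.4, -1.3]
opening: 0.519
finger_force: 16.0
```

```bash
python3 -c "
from h import *
plan([0.6626,0.0168,0.139],-80.7); print(get_state()['contact_force'])"
```

```text
turn [-0.001  0.005  0.   ] | shift cm [0.15 0.16 0.25] n 1 each [0.15 0.16 0.25] | at [0.6609 0.0182 0.1415] q7 -1.55 t 10.1
[-0.87522031  0.42171872 -1.284833  ]
```

Lower slightly, release, lift; then re-look at the rolls.

Call:
send_rows(
  motion=[
    {"x": 0, "y": 0, "z": 0.25, "rx": 0, "ry": 0, "rz": 0, "jaw": 4.3},
    {"x": 0, "y": 0, "z": 0, "rx": 0, "ry": 0, "rz": 0, "jaw": 4.6},
    {"x": 0, "y": 0, "z": 0, "rx": 0, "ry": 0, "rz": 0, "jaw": 4.8},
    {"x": 0, "y": 0, "z": 0, "rx": 0, "ry": 0, "rz": 0, "jaw": 5.0},
    {"x": 0, "y": 0, "z": 0, "rx": 0, "ry": 0, "rz": 0, "jaw": 5.1},
  ],
  grip_force=10,
)

```text
clock: 10.6
tool_pos: [0.6643, 0.0178, 0.1437]
eef_rot: [0.997, 0.081, 0.002, 0.0]
contact_force: [0.4, -0.2, -0.9]
opening: 0.578
finger_force: 4.6
```

Call:
send_rows(
  motion=[
    {"x": 0, "y": 0, "z": 0, "rx": 0, "ry": 0, "rz": 0, "jaw": 5.1},
    {"x": 0, "y": 0, "z": -2, "rx": 0, "ry": 0, "rz": 0, "jaw": 5.1},
    {"x": 0, "y": 0, "z": -2.8, "rx": 0, "ry": 0, "rz": 0, "jaw": 5.1},
    {"x": 0, "y": 0, "z": -2.8, "rx": 0, "ry": 0, "rz": 0, "jaw": 5.1},
    {"x": 0, "y": 0, "z": -2.5, "rx": 0, "ry": 0, "rz": 0, "jaw": 5.1},
  ],
)

```text
clock: 11.1
tool_pos: [0.6637, 0.0178, 0.2455]
eef_rot: [0.997, 0.081, 0.002, 0.0]
contact_force: [-0.1, -0.6, -1.6]
opening: 0.581
finger_force: 4.5
```

```bash
cat > look.py <<'E'
import sys
from h import *
n=sys.argv[1]
t=snap('top','t'+n);s=snap('scene','s'+n); rs=rolls(s,box=(.3,.8,-.05,.6))
for r in rolls(t,box=(.3,.8,.2,.6)):
    q=min(rs,key=lambda k:np.linalg.norm(k[0]-r[0])); x,e=tri([(t,r[4]),(s,q[4])])
    print('T',r[0].round(3),round(r[1]),round(r[2]),'ang',round(r[3],1),'tri',x.round(4),e[0])
print('opening',get_state()['opening'],get_state()['contact_force'].round(1))
E
python3 look.py 6; python3 -c "
from h import *
plan([0.578,0.389,0.24],-89)
w=snap('wrist','w6')
for r in rolls(w,z=.04,box=(.45,.8,-.1,.18)): print(r[0].round(3),r[1],r[2],r[3])
"
```

```text
T [0.445 0.287] 72 38 ang 0.5 tri [0.4445 0.2879 0.021 ] 0.7
T [0.462 0.398] 76 39 ang -6.3 tri [0.4532 0.3854 0.0461] 10.5
T [0.578 0.387] 77 38 ang -4.6 tri [0.5247 0.31   0.1724] 46.2
opening 0.579368037584022 [ 0.8 -0.9 -1.2]
turn [ 0.    -0.011  0.144] | shift cm [ -8.15 -37.26   0.81] n 10 each [-0.82 -3.73  0.08] | at [0.666  0.0179 0.2481] q7 -1.54 t 11.2
[0.47  0.156] 93.13098907470703 28.693099975585938 -1.655853271484375
[ 0.634 -0.022] 355.2477722167969 216.35304260253906 -84.63270568847656
```

View pics/w6.png

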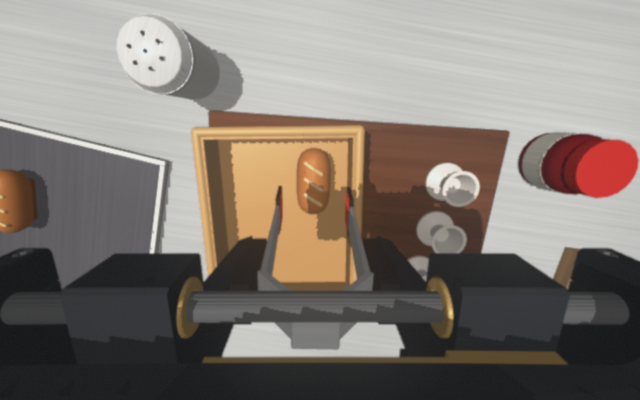

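Call:
send_rows(
  motion=[
    {"x": 0, "y": 0, "z": 0, "rx": 0, "ry": -0.005, "rz": 0.1, "jaw": 5.1},
    {"x": 0, "y": 0, "z": 0, "rx": 0, "ry": 0, "rz": 0.1, "jaw": 5.1},
    {"x": -0.7, "y": -3.2, "z": 0.1, "rx": 0, "ry": 0, "rz": 0, "jaw": 5.1},
    {"x": -0.7, "y": -4, "z": 0.1, "rx": 0, "ry": 0, "rz": 0, "jaw": 5.1},
    {"x": -0.7, "y": -4, "z": 0.1, "rx": 0, "ry": 0, "rz": 0, "jaw": 5.1},
  ],
)

```text
clock: 11.75
tool_pos: [0.6456, 0.131, 0.2389]
eef_rot: [1.0, -0.02, -0.003, 0.001]
contact_force: [0.7, 0.1, -1.4]
opening: 0.579
finger_force: 4.5
```

Call:
send_rows(
  motion=[
    {"x": -0.7, "y": -4, "z": 0.1, "rx": 0, "ry": 0, "rz": 0, "jaw": 5.1},
    {"x": -0.7, "y": -4, "z": 0.1, "rx": 0, "ry": 0, "rz": 0, "jaw": 5.1},
    {"x": -0.7, "y": -4, "z": 0.1, "rx": 0, "ry": 0, "rz": 0, "jaw": 5.1},
    {"x": -0.7, "y": -4, "z": 0.1, "rx": 0, "ry": 0, "rz": 0, "jaw": 5.1},
    {"x": -0.7, "y": -4, "z": 0.1, "rx": 0, "ry": 0, "rz": 0, "jaw": 5.1},
  ],
)

```text
clock: 12.25
tool_pos: [0.6182, 0.3328, 0.2337]
eef_rot: [1.0, -0.019, -0.002, 0.001]
contact_force: [1.3, 1.0, -1.6]
opening: 0.581
finger_force: 4.5
```

Call:
send_rows(
  motion=[
    {"x": -0.7, "y": -4, "z": 0.1, "rx": 0, "ry": 0, "rz": 0, "jaw": 5.2},
    {"x": 0, "y": -2, "z": 0, "rx": 0, "ry": 0, "rz": 0, "jaw": 5.2},
    {"x": 0, "y": 0, "z": 0, "rx": 0, "ry": 0, "rz": 0, "jaw": 5.2},
    {"x": 0, "y": 0, "z": 0, "rx": 0, "ry": 0, "rz": 0, "jaw": 5.2},
    {"x": 0, "y": 0, "z": 0, "rx": 0, "ry": 0, "rz": 0, "jaw": 5.2},
  ],
)

```text
clock: 12.75
tool_pos: [0.6154, 0.3892, 0.234]
eef_rot: [1.0, -0.02, -0.001, 0.002]
contact_force: [0.4, -0.1, -0.9]
opening: 0.588
finger_force: 4.4
```

```bash
python3 -c "
from h import *
plan([0.578,0.388,0.124],-92)
w=snap('wrist','w7')
for r in rolls(w,z=.03,box=(.4,.8,.2,.6)): print(r[0].round(3),r[1],r[2],r[3],r[4])
"
```

```text
turn [ 0.004  0.002 -0.006] | shift cm [-3.73  0.25 11.  ] n 3 each [-1.24  0.08  3.67] | at [0.6154 0.3892 0.234 ] q7 -2.21 t 12.8
[0.435 0.224] 93.99761199951172 28.979333877563477 10.357490539550781 (445.03015484922577, 308.26052703069814)
[0.45  0.565] 93.03916931152344 28.422161102294922 -13.707199096679688 (183.43025809994506, 309.105711147721)
[0.488 0.394] 39.395626068115234 37.161048889160156 -89.23114365339279 (314.2832498608792, 278.87729549248746)
[0.579 0.385] 78.34909057617188 38.17978286743164 -1.2837677001953125 (318.37917407626946, 208.72841335704405)
```

Call:
send_rows(
  motion=[
    {"x": -1.9, "y": 0.15, "z": 0, "rx": 0, "ry": 0, "rz": 0, "jaw": 5.2},
    {"x": -1.8, "y": 0.15, "z": 2, "rx": 0, "ry": 0, "rz": 0, "jaw": 5.2},
    {"x": 0, "y": 0, "z": 3, "rx": 0, "ry": 0, "rz": 0, "jaw": 5.2},
    {"x": 0, "y": 0, "z": 3, "rx": 0, "ry": 0, "rz": 0, "jaw": 5.2},
    {"x": 0, "y": 0, "z": 3, "rx": 0, "ry": 0, "rz": 0, "jaw": 5.2},
  ],
)

```text
clock: 13.3
tool_pos: [0.5782, 0.3886, 0.1245]
eef_rot: [1.0, -0.02, -0.0, 0.0]
contact_force: [0.4, -0.3, -1.9]
opening: 0.589
finger_force: 4.4
```

Call:
send_rows(
  motion=[
    {"x": 0, "y": 0, "z": 0, "rx": 0, "ry": 0, "rz": 0, "jaw": 5.1},
    {"x": 0, "y": 0, "z": 0, "rx": 0, "ry": 0, "rz": 0, "jaw": 4.3},
    {"x": 0, "y": 0, "z": 0, "rx": 0, "ry": 0, "rz": 0, "jaw": 4.3},
    {"x": 0, "y": 0, "z": 0, "rx": 0, "ry": 0, "rz": 0, "jaw": 4.3},
    {"x": 0, "y": 0, "z": 0, "rx": 0, "ry": 0, "rz": 0, "jaw": 4.3},
  ],
  grip_force=16,
)

```text
clock: 13.8
tool_pos: [0.5781, 0.3906, 0.1263]
eef_rot: [1.0, -0.019, -0.0, -0.0]
contact_force: [0.4, -0.2, -2.0]
opening: 0.52
finger_force: 16.0
```

Call:
send_rows(
  motion=[
    {"x": 0, "y": 0, "z": 0, "rx": 0, "ry": 0, "rz": 0, "jaw": 4.3},
    {"x": 0, "y": 0, "z": 0, "rx": 0, "ry": 0, "rz": 0, "jaw": 4.3},
    {"x": 0, "y": 0, "z": -1, "rx": 0, "ry": 0, "rz": 0, "jaw": 4.3},
    {"x": 0, "y": 0, "z": -2, "rx": 0, "ry": 0, "rz": 0, "jaw": 4.3},
    {"x": 0, "y": 0, "z": -3, "rx": 0, "ry": 0, "rz": 0, "jaw": 4.3},
  ],
)

```text
clock: 14.3
tool_pos: [0.5766, 0.3897, 0.1845]
eef_rot: [1.0, -0.019, -0.002, 0.001]
contact_force: [-0.2, -0.3, -1.9]
opening: 0.517
finger_force: 16.0
```

Call:
send_rows(
  motion=[
    {"x": 0, "y": 0, "z": -3, "rx": 0, "ry": 0, "rz": 0, "jaw": 4.3},
    {"x": 0, "y": 0, "z": -2.5, "rx": 0, "ry": 0, "rz": 0, "jaw": 4.3},
    {"x": 0, "y": 0, "z": 0, "rx": 0, "ry": 0, "rz": 0, "jaw": 4.3},
    {"x": 0, "y": 0, "z": 0, "rx": 0, "ry": 0, "rz": 0, "jaw": 4.3},
    {"x": 0, "y": 0, "z": 0, "rx": 0, "ry": 0, "rz": 0, "jaw": 4.3},
  ],
)

```text
clock: 14.8
tool_pos: [0.5768, 0.3898, 0.2384]
eef_rot: [1.0, -0.019, -0.002, 0.001]
contact_force: [-0.0, -0.1, -1.4]
opening: 0.516
finger_force: 16.0
```

Run:
```python
from h import *
w=snap('wrist','w8');t=snap('top','t8')
for r in rolls(w,z=.14,box=(.4,.8,.2,.6)): print(r[0].round(3),r[1],r[2],r[3],r[4])
plan([0.650,0.092,0.24],-80.7)
```

```text
[0.424 0.339] 349.86260986328125 13.960796356201172 87.61394500732422 (432.2534473248759, 357.8243243243243)
[0.483 0.5  ] 61.384525299072266 16.51112937927246 -8.653907775878906 (194.40274765003613, 313.47975415762835)
[0.476 0.286] 64.3399887084961 18.12458610534668 9.82325553894043 (432.66696615753216, 308.0778676250374)
[0.528 0.312] 32.95768737792969 9.617679595947266 35.44246292114258 (403.3891129032258, 256.2043010752688)
[0.558 0.39 ] 119.61839294433594 42.91012191772461 -3.5542144775390625 (313.64928003222235, 218.14268452321016)
turn [ 0.002  0.005 -0.2  ] | shift cm [ 2.4  30.58 -0.18] n 8 each [ 0.3   3.82 -0.02] | at [0.5769 0.3899 0.2382] q7 -2.23 t 14.9
```

Held (opening 0.52). Carry to slot S1.

Call:
send_rows(
  motion=[
    {"x": 0, "y": 0, "z": 0, "rx": 0, "ry": 0.005, "rz": -0.1, "jaw": 4.3},
    {"x": 0, "y": 0, "z": 0, "rx": 0, "ry": 0, "rz": -0.1, "jaw": 4.3},
    {"x": 0.3, "y": 3, "z": 0, "rx": 0, "ry": 0, "rz": 0, "jaw": 4.3},
    {"x": 0.3, "y": 4, "z": 0, "rx": 0, "ry": 0, "rz": 0, "jaw": 4.3},
    {"x": 0.3, "y": 4, "z": 0, "rx": 0, "ry": 0, "rz": 0, "jaw": 4.3},
  ],
)

```text
clock: 15.4
tool_pos: [0.6039, 0.2823, 0.2388]
eef_rot: [0.997, 0.082, 0.001, 0.001]
contact_force: [-0.2, -0.6, -1.7]
opening: 0.52
finger_force: 16.0
```

Call:
send_rows(
  motion=[
    {"x": 0.3, "y": 4, "z": 0, "rx": 0, "ry": 0, "rz": 0, "jaw": 4.3},
    {"x": 0.3, "y": 4, "z": 0, "rx": 0, "ry": 0, "rz": 0, "jaw": 4.3},
    {"x": 0.3, "y": 4, "z": 0, "rx": 0, "ry": 0, "rz": 0, "jaw": 4.3},
    {"x": 0.3, "y": 4, "z": 0, "rx": 0, "ry": 0, "rz": 0, "jaw": 4.3},
    {"x": 0.3, "y": 3.5, "z": 0, "rx": 0, "ry": 0, "rz": 0, "jaw": 4.3},
  ],
)

```text
clock: 15.9
tool_pos: [0.6504, 0.0904, 0.2392]
eef_rot: [0.997, 0.08, 0.001, 0.001]
contact_force: [0.2, 0.6, -1.3]
opening: 0.521
finger_force: 16.0
```

Call:
send_rows(
  motion=[
    {"x": 0, "y": 0, "z": 0, "rx": 0, "ry": 0, "rz": 0, "jaw": 4.3},
    {"x": 0, "y": 0, "z": 0, "rx": 0, "ry": 0, "rz": 0, "jaw": 4.3},
    {"x": 0, "y": 0, "z": 2, "rx": 0, "ry": 0, "rz": 0, "jaw": 4.3},
    {"x": 0, "y": 0, "z": 2, "rx": 0, "ry": 0, "rz": 0, "jaw": 4.3},
    {"x": 0, "y": 0, "z": 0, "rx": 0, "ry": 0, "rz": 0, "jaw": 4.3},
  ],
)

```text
clock: 16.4
tool_pos: [0.6479, 0.0952, 0.1971]
eef_rot: [0.997, 0.082, -0.002, -0.0]
contact_force: [-1.0, 0.6, -2.0]
opening: 0.519
finger_force: 16.0
```

```bash
python3 look.py 9;python3 -c "
from h import *
plan([0.650,0.092,0.139],-80.7); print(get_state()['contact_force'])"
```

```text
T [0.445 0.286] 74 39 ang 5.7 tri [0.4446 0.2876 0.0217] 0.6
T [0.461 0.398] 76 39 ang -6.3 tri [0.4585 0.3942 0.031 ] 4.3
opening 0.5205329665611118 [ 0.3 -0.  -1.1]
turn [ 0.    -0.002  0.002] | shift cm [-0.07  0.28  6.1 ] n 2 each [-0.03  0.14  3.05] | at [0.6502 0.0949 0.2   ] q7 -1.66 t 16.5
[ 0.27795316 -0.00383769 -1.0535358 ]
```

Call:
send_rows(
  motion=[
    {"x": 0, "y": 0.3, "z": 2, "rx": 0, "ry": 0, "rz": 0, "jaw": 4.3},
    {"x": 0, "y": 0, "z": 2, "rx": 0, "ry": 0, "rz": 0, "jaw": 4.3},
    {"x": 0, "y": 0, "z": 1.9, "rx": 0, "ry": 0, "rz": 0, "jaw": 4.3},
    {"x": 0, "y": 0, "z": 0, "rx": 0, "ry": 0, "rz": 0, "jaw": 4.3},
    {"x": 0, "y": 0, "z": 0, "rx": 0, "ry": 0, "rz": 0, "jaw": 4.3},
  ],
)

```text
clock: 17.0
tool_pos: [0.652, 0.0909, 0.1424]
eef_rot: [0.997, 0.081, 0.002, 0.0]
contact_force: [-0.0, -0.6, -1.0]
opening: 0.515
finger_force: 16.0
```

Call:
send_rows(
  motion=[
    {"x": 0, "y": 0, "z": 0, "rx": 0, "ry": 0, "rz": 0, "jaw": 4.6},
    {"x": 0, "y": 0, "z": 0, "rx": 0, "ry": 0, "rz": 0, "jaw": 4.8},
    {"x": 0, "y": 0, "z": 0, "rx": 0, "ry": 0, "rz": 0, "jaw": 5.0},
    {"x": 0, "y": 0, "z": 0, "rx": 0, "ry": 0, "rz": 0, "jaw": 5.0},
    {"x": 0, "y": 0, "z": 0, "rx": 0, "ry": 0, "rz": 0, "jaw": 5.0},
  ],
  grip_force=10,
)

```text
clock: 17.5
tool_pos: [0.6515, 0.0903, 0.1416]
eef_rot: [0.997, 0.081, 0.002, 0.0]
contact_force: [-0.2, 0.2, -0.9]
opening: 0.57
finger_force: 4.7
```

Call:
send_rows(
  motion=[
    {"x": 0, "y": 0, "z": -2, "rx": 0, "ry": 0, "rz": 0, "jaw": 5.0},
    {"x": 0, "y": 0, "z": -2.8, "rx": 0, "ry": 0, "rz": 0, "jaw": 5.0},
    {"x": 0, "y": 0, "z": -2.8, "rx": 0, "ry": 0, "rz": 0, "jaw": 5.0},
    {"x": 0, "y": 0, "z": -2.5, "rx": 0, "ry": 0, "rz": 0, "jaw": 5.0},
    {"x": 0, "y": 0, "z": 0, "rx": 0, "ry": 0, "rz": 0, "jaw": 5.0},
  ],
)

```text
clock: 18.0
tool_pos: [0.6534, 0.0906, 0.2462]
eef_rot: [0.997, 0.081, 0.005, -0.0]
contact_force: [0.4, -0.1, -1.5]
opening: 0.567
finger_force: 4.7
```

```bash
python3 look.py 10;python3 -c "
from h import *
snap('wrist','w10');plan([0.4615,0.399,0.24],-95)"
```

```text
T [0.445 0.286] 75 39 ang 7.6 tri [0.4447 0.2876 0.0219] 0.5
T [0.462 0.398] 76 39 ang -6.3 tri [0.4586 0.3943 0.0303] 4.3
opening 0.5678992504443602 [-0.2  0.4 -1.3]
turn [ 0.001 -0.001  0.249] | shift cm [-21.49 -29.12   0.12] n 10 each [-2.15 -2.91  0.01] | at [0.6502 0.0901 0.2412] q7 -1.65 t 18.1
```

View pics/w10.png

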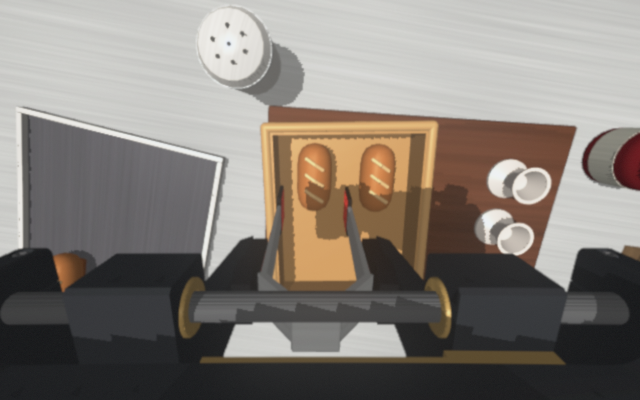

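Call:
send_rows(
  motion=[
    {"x": 0, "y": 0, "z": 0, "rx": 0, "ry": 0, "rz": 0.125, "jaw": 5.0},
    {"x": 0, "y": 0, "z": 0, "rx": 0, "ry": 0, "rz": 0.125, "jaw": 5.0},
    {"x": -1.6, "y": -2.1, "z": 0, "rx": 0, "ry": 0, "rz": 0, "jaw": 5.0},
    {"x": -2.2, "y": -3, "z": 0, "rx": 0, "ry": 0, "rz": 0, "jaw": 5.0},
    {"x": -2.2, "y": -3, "z": 0, "rx": 0, "ry": 0, "rz": 0, "jaw": 5.0},
  ],
)

```text
clock: 18.65
tool_pos: [0.5968, 0.1763, 0.24]
eef_rot: [0.999, -0.045, -0.0, 0.001]
contact_force: [0.9, 1.4, -1.1]
opening: 0.571
finger_force: 4.7
```

Call:
send_rows(
  motion=[
    {"x": -2.2, "y": -3, "z": 0, "rx": 0, "ry": 0, "rz": 0, "jaw": 5.0},
    {"x": -2.2, "y": -3, "z": 0, "rx": 0, "ry": 0, "rz": 0, "jaw": 5.0},
    {"x": -2.2, "y": -3, "z": 0, "rx": 0, "ry": 0, "rz": 0, "jaw": 5.0},
    {"x": -2.2, "y": -3, "z": 0, "rx": 0, "ry": 0, "rz": 0, "jaw": 5.0},
    {"x": -2.2, "y": -3, "z": 0, "rx": 0, "ry": 0, "rz": 0, "jaw": 5.0},
  ],
)

```text
clock: 19.15
tool_pos: [0.5002, 0.3359, 0.2399]
eef_rot: [0.999, -0.044, 0.0, 0.001]
contact_force: [1.6, 0.4, -0.8]
opening: 0.568
finger_force: 4.7
```

Call:
send_rows(
  motion=[
    {"x": -2.2, "y": -3, "z": 0, "rx": 0, "ry": 0, "rz": 0, "jaw": 5.2},
    {"x": -2.2, "y": -3, "z": 0, "rx": 0, "ry": 0, "rz": 0, "jaw": 5.2},
    {"x": 0, "y": 0, "z": 0, "rx": 0, "ry": 0, "rz": 0, "jaw": 5.2},
    {"x": 0, "y": 0, "z": 0, "rx": 0, "ry": 0, "rz": 0, "jaw": 5.2},
    {"x": 0, "y": 0, "z": 0, "rx": 0, "ry": 0, "rz": 0, "jaw": 5.2},
  ],
)

```text
clock: 19.65
tool_pos: [0.464, 0.3972, 0.2405]
eef_rot: [0.999, -0.045, 0.001, 0.002]
contact_force: [0.3, -0.9, -0.8]
opening: 0.588
finger_force: 4.3
```

```bash
python3 -c "
from h import *
w=snap('wrist','w11')
for r in rolls(w,z=.03,box=(.3,.8,.2,.5)): print(r[0].round(3),r[1],r[2],r[3],r[4])
plan([0.4615,0.399,0.124],-95)"
```

```text
[0.446 0.285] 78.8362045288086 39.38052749633789 7.470885753631592 (407.79847129008203, 185.75307606263982)
[0.463 0.395] 76.68067932128906 37.22188949584961 -5.9142913818359375 (315.27355857156607, 180.0786408701511)
turn [ 0.002 -0.003 -0.003] | shift cm [-0.3  -0.17 11.68] n 3 each [-0.1  -0.06  3.89] | at [0.4643 0.3971 0.2408] q7 -2.39 t 19.7
```

Call:
send_rows(
  motion=[
    {"x": -0.2, "y": 0, "z": 2.7, "rx": 0, "ry": 0, "rz": 0.01, "jaw": 5.2},
    {"x": 0, "y": 0, "z": 3, "rx": 0, "ry": 0, "rz": 0, "jaw": 5.2},
    {"x": 0, "y": 0, "z": 3, "rx": 0, "ry": 0, "rz": 0, "jaw": 5.2},
    {"x": 0, "y": 0, "z": 3, "rx": 0, "ry": 0, "rz": 0, "jaw": 5.2},
    {"x": 0, "y": 0, "z": 0, "rx": 0, "ry": 0, "rz": 0, "jaw": 5.2},
  ],
)

```text
clock: 20.2
tool_pos: [0.4607, 0.3961, 0.1211]
eef_rot: [0.999, -0.05, -0.001, 0.003]
contact_force: [-0.6, 0.3, -1.3]
opening: 0.589
finger_force: 4.3
```

Call:
send_rows(
  motion=[
    {"x": 0, "y": 0, "z": 0, "rx": 0, "ry": 0, "rz": 0, "jaw": 5.1},
    {"x": 0, "y": 0, "z": 0, "rx": 0, "ry": 0, "rz": 0, "jaw": 4.3},
    {"x": 0, "y": 0, "z": 0, "rx": 0, "ry": 0, "rz": 0, "jaw": 4.3},
    {"x": 0, "y": 0, "z": 0, "rx": 0, "ry": 0, "rz": 0, "jaw": 4.3},
    {"x": 0, "y": 0, "z": 0, "rx": 0, "ry": 0, "rz": 0, "jaw": 4.3},
  ],
  grip_force=16,
)

```text
clock: 20.7
tool_pos: [0.4625, 0.3994, 0.1257]
eef_rot: [0.999, -0.049, 0.002, -0.0]
contact_force: [-0.2, -0.9, 1.0]
opening: 0.519
finger_force: 16.0
```

Call:
send_rows(
  motion=[
    {"x": 0, "y": 0, "z": 0, "rx": 0, "ry": 0, "rz": 0, "jaw": 4.3},
    {"x": 0, "y": 0, "z": 0, "rx": 0, "ry": 0, "rz": 0, "jaw": 4.3},
    {"x": 0, "y": 0, "z": -1, "rx": 0, "ry": 0, "rz": 0, "jaw": 4.3},
    {"x": 0, "y": 0, "z": -2, "rx": 0, "ry": 0, "rz": 0, "jaw": 4.3},
    {"x": 0, "y": 0, "z": -3, "rx": 0, "ry": 0, "rz": 0, "jaw": 4.3},
  ],
)

```text
clock: 21.2
tool_pos: [0.4602, 0.3983, 0.1839]
eef_rot: [0.999, -0.049, -0.0, 0.002]
contact_force: [-0.8, 0.5, -1.6]
opening: 0.52
finger_force: 16.0
```

Call:
send_rows(
  motion=[
    {"x": 0, "y": 0, "z": -3, "rx": 0, "ry": 0, "rz": 0, "jaw": 4.3},
    {"x": 0, "y": 0, "z": -2.5, "rx": 0, "ry": 0, "rz": 0, "jaw": 4.3},
    {"x": 0, "y": 0, "z": 0, "rx": 0, "ry": 0, "rz": 0, "jaw": 4.3},
    {"x": 0, "y": 0, "z": 0, "rx": 0, "ry": 0, "rz": 0, "jaw": 4.3},
    {"x": 0, "y": 0, "z": 0, "rx": 0, "ry": 0, "rz": 0, "jaw": 4.3},
  ],
)

```text
clock: 21.7
tool_pos: [0.4605, 0.3985, 0.2381]
eef_rot: [0.999, -0.049, 0.0, 0.001]
contact_force: [0.4, 0.2, -2.9]
opening: 0.521
finger_force: 16.0
```

```bash
python3 -c "
from h import *
plan([0.5614,0.0772,0.24],-80.7)"
```

```text
turn [ 0.003 -0.    -0.26 ] | shift cm [ 4.77 33.34 -0.19] n 9 each [ 0.53  3.7  -0.02] | at [0.4605 0.3985 0.2381] q7 -2.4 t 21.7
```

Call:
send_rows(
  motion=[
    {"x": 0, "y": 0, "z": 0, "rx": 0, "ry": 0, "rz": -0.13, "jaw": 4.3},
    {"x": 0, "y": 0, "z": 0, "rx": 0, "ry": 0, "rz": -0.13, "jaw": 4.3},
    {"x": 0.4, "y": 3.2, "z": 0, "rx": 0, "ry": 0, "rz": 0, "jaw": 4.3},
    {"x": 0.5, "y": 3.8, "z": 0, "rx": 0, "ry": 0, "rz": 0, "jaw": 4.3},
    {"x": 0.5, "y": 3.8, "z": 0, "rx": 0, "ry": 0, "rz": 0, "jaw": 4.3},
  ],
)

```text
clock: 22.2
tool_pos: [0.492, 0.2934, 0.238]
eef_rot: [0.997, 0.081, 0.0, 0.001]
contact_force: [0.6, 1.0, -0.9]
opening: 0.519
finger_force: 16.0
```

Call:
send_rows(
  motion=[
    {"x": 0.5, "y": 3.8, "z": 0, "rx": 0, "ry": 0, "rz": 0, "jaw": 4.3},
    {"x": 0.5, "y": 3.8, "z": 0, "rx": 0, "ry": 0, "rz": 0, "jaw": 4.3},
    {"x": 0.5, "y": 3.8, "z": 0, "rx": 0, "ry": 0, "rz": 0, "jaw": 4.3},
    {"x": 0.5, "y": 3.8, "z": 0, "rx": 0, "ry": 0, "rz": 0, "jaw": 4.3},
    {"x": 0.5, "y": 3.8, "z": 0, "rx": 0, "ry": 0, "rz": 0, "jaw": 4.3},
  ],
)

```text
clock: 22.7
tool_pos: [0.5474, 0.1096, 0.2385]
eef_rot: [0.997, 0.081, -0.0, 0.001]
contact_force: [0.4, 0.7, -2.4]
opening: 0.519
finger_force: 16.0
```

Call:
send_rows(
  motion=[
    {"x": 0.5, "y": 3.5, "z": 0, "rx": 0, "ry": 0, "rz": 0, "jaw": 4.3},
    {"x": 0, "y": 0, "z": 0, "rx": 0, "ry": 0, "rz": 0, "jaw": 4.3},
    {"x": 0, "y": 0, "z": 2, "rx": 0, "ry": 0, "rz": 0, "jaw": 4.3},
    {"x": 0, "y": 0, "z": 0, "rx": 0, "ry": 0, "rz": 0, "jaw": 4.3},
    {"x": 0, "y": 0, "z": 0, "rx": 0, "ry": 0, "rz": 0, "jaw": 4.3},
  ],
)

```text
clock: 23.2
tool_pos: [0.5577, 0.0782, 0.2191]
eef_rot: [0.997, 0.081, 0.0, 0.0]
contact_force: [0.8, -0.5, -0.5]
opening: 0.522
finger_force: 16.0
```

```bash
python3 look.py 12; python3 -c "
from h import *
plan([0.5600,0.0772,0.140],-80.7)"
```

```text
T [0.445 0.287] 72 38 ang 0.6 tri [ 0.4395  0.4595 -0.9859] 59.4
opening 0.5227439632319419 [ 0.1  0.1 -1.3]
turn [ 0.001 -0.003  0.   ] | shift cm [0.12 0.13 8.02] n 3 each [0.04 0.04 2.67] | at [0.5586 0.0783 0.2202] q7 -1.68 t 23.3
```

Call:
send_rows(
  motion=[
    {"x": 0, "y": 0, "z": 2.5, "rx": 0, "ry": 0, "rz": 0, "jaw": 4.3},
    {"x": 0, "y": 0, "z": 2.5, "rx": 0, "ry": 0, "rz": 0, "jaw": 4.3},
    {"x": 0, "y": 0, "z": 2.9, "rx": 0, "ry": 0, "rz": 0, "jaw": 4.3},
    {"x": 0, "y": 0, "z": 0, "rx": 0, "ry": 0, "rz": 0, "jaw": 4.3},
    {"x": 0, "y": 0, "z": 0, "rx": 0, "ry": 0, "rz": 0, "jaw": 4.3},
  ],
)

```text
clock: 23.8
tool_pos: [0.5591, 0.0779, 0.1416]
eef_rot: [0.997, 0.081, 0.002, 0.0]
contact_force: [0.2, -0.5, -2.2]
opening: 0.52
finger_force: 16.0
```

Call:
send_rows(
  motion=[
    {"x": 0, "y": 0, "z": 0, "rx": 0, "ry": 0, "rz": 0, "jaw": 4.6},
    {"x": 0, "y": 0, "z": 0, "rx": 0, "ry": 0, "rz": 0, "jaw": 4.8},
    {"x": 0, "y": 0, "z": 0, "rx": 0, "ry": 0, "rz": 0, "jaw": 5.0},
    {"x": 0, "y": 0, "z": 0, "rx": 0, "ry": 0, "rz": 0, "jaw": 5.0},
    {"x": 0, "y": 0, "z": 0, "rx": 0, "ry": 0, "rz": 0, "jaw": 5.0},
  ],
  grip_force=10,
)

```text
clock: 24.3
tool_pos: [0.559, 0.0775, 0.1414]
eef_rot: [0.997, 0.081, 0.002, 0.0]
contact_force: [-0.6, -0.3, -1.4]
opening: 0.569
finger_force: 4.6
```

Call:
send_rows(
  motion=[
    {"x": 0, "y": 0, "z": -2, "rx": 0, "ry": 0, "rz": 0, "jaw": 5.0},
    {"x": 0, "y": 0, "z": -2.8, "rx": 0, "ry": 0, "rz": 0, "jaw": 5.0},
    {"x": 0, "y": 0, "z": -2.8, "rx": 0, "ry": 0, "rz": 0, "jaw": 5.0},
    {"x": 0, "y": 0, "z": -2.4, "rx": 0, "ry": 0, "rz": 0, "jaw": 5.0},
    {"x": 0, "y": 0, "z": 0, "rx": 0, "ry": 0, "rz": 0, "jaw": 5.0},
  ],
)

```text
clock: 24.8
tool_pos: [0.5606, 0.0779, 0.2442]
eef_rot: [0.997, 0.081, 0.005, -0.0]
contact_force: [0.6, 0.5, 0.5]
opening: 0.564
finger_force: 4.6
```

```bash
python3 look.py 13;python3 -c "
from h import *
w=snap('wrist','w13');plan([0.445,0.287,0.24],-86)"
```

```text
T [0.445 0.287] 72 38 ang 0.6 tri [ 0.4397  0.4606 -0.9916] 59.3
opening 0.5704004430251489 [ 0.1  0.4 -0.6]
turn [ 0.001 -0.001  0.092] | shift cm [-9.800e+00 -2.169e+01  2.000e-02] n 6 each [-1.63 -3.62  0.  ] | at [0.5579 0.0774 0.2402] q7 -1.67 t 24.9
```

Call:
send_rows(
  motion=[
    {"x": 0, "y": 0, "z": 0, "rx": 0, "ry": 0, "rz": 0.092, "jaw": 5.0},
    {"x": -1.2, "y": -2.7, "z": 0, "rx": 0, "ry": 0, "rz": 0, "jaw": 5.0},
    {"x": -1.7, "y": -3.8, "z": 0, "rx": 0, "ry": 0, "rz": 0, "jaw": 5.0},
    {"x": -1.7, "y": -3.8, "z": 0, "rx": 0, "ry": 0, "rz": 0, "jaw": 5.0},
    {"x": -1.7, "y": -3.8, "z": 0, "rx": 0, "ry": 0, "rz": 0, "jaw": 5.0},
  ],
)

```text
clock: 25.45
tool_pos: [0.4842, 0.2146, 0.2391]
eef_rot: [0.999, 0.035, 0.0, 0.001]
contact_force: [0.5, 0.0, -1.3]
opening: 0.567
finger_force: 4.6
```

Call:
send_rows(
  motion=[
    {"x": -1.7, "y": -3.8, "z": 0, "rx": 0, "ry": 0, "rz": 0, "jaw": 5.2},
    {"x": -1.8, "y": -3.8, "z": 0, "rx": 0, "ry": 0, "rz": 0, "jaw": 5.2},
    {"x": 0, "y": 0, "z": 0, "rx": 0, "ry": 0, "rz": 0, "jaw": 5.2},
    {"x": 0, "y": 0, "z": 0, "rx": 0, "ry": 0, "rz": 0, "jaw": 5.2},
    {"x": 0, "y": 0, "z": 0, "rx": 0, "ry": 0, "rz": 0, "jaw": 5.2},
  ],
)

```text
clock: 25.95
tool_pos: [0.4459, 0.2856, 0.2397]
eef_rot: [0.999, 0.034, 0.001, 0.001]
contact_force: [-0.6, -0.4, -0.4]
opening: 0.586
finger_force: 4.3
```

```bash
python3 -c "
from h import *
w=snap('wrist','w14')
for r in rolls(w,z=.03,box=(.3,.8,.15,.5)): print(r[0].round(3),r[1],r[2],r[3],r[4])
plan([0.445,0.287,0.124],-86)"
```

```text
[0.446 0.285] 76.39420318603516 37.89126205444336 4.735118389129639 (314.3246567505721, 179.40188787185355)
turn [ 0.003 -0.002 -0.003] | shift cm [-0.11 -0.17 11.59] n 3 each [-0.04 -0.06  3.86] | at [0.4462 0.2854 0.2399] q7 -2.15 t 26.0
```

Call:
send_rows(
  motion=[
    {"x": 0, "y": -0.1, "z": 2.6, "rx": 0, "ry": 0, "rz": 0, "jaw": 5.2},
    {"x": 0, "y": 0, "z": 3, "rx": 0, "ry": 0, "rz": 0, "jaw": 5.2},
    {"x": 0, "y": 0, "z": 3, "rx": 0, "ry": 0, "rz": 0, "jaw": 5.2},
    {"x": 0, "y": 0, "z": 3, "rx": 0, "ry": 0, "rz": 0, "jaw": 5.2},
    {"x": 0, "y": 0, "z": 0, "rx": 0, "ry": 0, "rz": 0, "jaw": 5.2},
  ],
)

```text
clock: 26.5
tool_pos: [0.4447, 0.2853, 0.1214]
eef_rot: [0.999, 0.034, -0.001, 0.003]
contact_force: [-1.8, -0.6, -0.1]
opening: 0.59
finger_force: 4.3
```

Call:
send_rows(
  motion=[
    {"x": 0, "y": 0, "z": 0, "rx": 0, "ry": 0, "rz": 0, "jaw": 5.1},
    {"x": 0, "y": 0, "z": 0, "rx": 0, "ry": 0, "rz": 0, "jaw": 4.3},
    {"x": 0, "y": 0, "z": 0, "rx": 0, "ry": 0, "rz": 0, "jaw": 4.3},
    {"x": 0, "y": 0, "z": 0, "rx": 0, "ry": 0, "rz": 0, "jaw": 4.3},
    {"x": 0, "y": 0, "z": 0, "rx": 0, "ry": 0, "rz": 0, "jaw": 4.3},
  ],
  grip_force=16,
)

```text
clock: 27.0
tool_pos: [0.4466, 0.2885, 0.1256]
eef_rot: [0.999, 0.035, 0.002, -0.0]
contact_force: [0.8, 0.6, 3.5]
opening: 0.519
finger_force: 16.0
```

Call:
send_rows(
  motion=[
    {"x": 0, "y": 0, "z": 0, "rx": 0, "ry": 0, "rz": 0, "jaw": 4.3},
    {"x": 0, "y": 0, "z": 0, "rx": 0, "ry": 0, "rz": 0, "jaw": 4.3},
    {"x": 0, "y": 0, "z": -1, "rx": 0, "ry": 0, "rz": 0, "jaw": 4.3},
    {"x": 0, "y": 0, "z": -2, "rx": 0, "ry": 0, "rz": 0, "jaw": 4.3},
    {"x": 0, "y": 0, "z": -3, "rx": 0, "ry": 0, "rz": 0, "jaw": 4.3},
  ],
)

```text
clock: 27.5
tool_pos: [0.4444, 0.2875, 0.1843]
eef_rot: [0.999, 0.035, -0.0, 0.001]
contact_force: [-0.0, 0.4, -0.6]
opening: 0.518
finger_force: 16.0
```

Call:
send_rows(
  motion=[
    {"x": 0, "y": 0, "z": -3, "rx": 0, "ry": 0, "rz": 0, "jaw": 4.3},
    {"x": 0, "y": 0, "z": -2.5, "rx": 0, "ry": 0, "rz": 0, "jaw": 4.3},
    {"x": 0, "y": 0, "z": 0, "rx": 0, "ry": 0, "rz": 0, "jaw": 4.3},
    {"x": 0, "y": 0, "z": 0, "rx": 0, "ry": 0, "rz": 0, "jaw": 4.3},
    {"x": 0, "y": 0, "z": 0, "rx": 0, "ry": 0, "rz": 0, "jaw": 4.3},
  ],
)

```text
clock: 28.0
tool_pos: [0.4447, 0.2877, 0.2385]
eef_rot: [0.999, 0.035, 0.0, 0.001]
contact_force: [0.3, -0.3, -2.1]
opening: 0.52
finger_force: 16.0
```

```bash
python3 -c "
from h import *
plan([0.5720,0.0012,0.24],-80.7)"
```

```text
turn [ 0.002 -0.001 -0.092] | shift cm [ 7.94 30.33 -0.15] n 8 each [ 0.99  3.79 -0.02] | at [0.4447 0.2877 0.2385] q7 -2.16 t 28.0
```

Call:
send_rows(
  motion=[
    {"x": 0, "y": 0, "z": 0, "rx": 0, "ry": 0, "rz": -0.092, "jaw": 4.3},
    {"x": 0.7, "y": 3, "z": 0, "rx": 0, "ry": 0, "rz": 0, "jaw": 4.3},
    {"x": 1, "y": 3.8, "z": 0, "rx": 0, "ry": 0, "rz": 0, "jaw": 4.3},
    {"x": 1, "y": 3.8, "z": 0, "rx": 0, "ry": 0, "rz": 0, "jaw": 4.3},
    {"x": 1, "y": 3.8, "z": 0, "rx": 0, "ry": 0, "rz": 0, "jaw": 4.3},
  ],
)

```text
clock: 28.5
tool_pos: [0.5049, 0.1505, 0.2384]
eef_rot: [0.997, 0.081, 0.0, 0.001]
contact_force: [1.6, 0.1, -1.4]
opening: 0.52
finger_force: 16.0
```

Call:
send_rows(
  motion=[
    {"x": 1, "y": 3.8, "z": 0, "rx": 0, "ry": 0, "rz": 0, "jaw": 4.3},
    {"x": 1, "y": 3.8, "z": 0, "rx": 0, "ry": 0, "rz": 0, "jaw": 4.3},
    {"x": 1, "y": 3.8, "z": 0, "rx": 0, "ry": 0, "rz": 0, "jaw": 4.3},
    {"x": 1, "y": 3.8, "z": 0, "rx": 0, "ry": 0, "rz": 0, "jaw": 4.3},
    {"x": 0.2, "y": 0.7, "z": 0, "rx": 0, "ry": 0, "rz": 0, "jaw": 4.3},
  ],
)

```text
clock: 29.0
tool_pos: [0.573, -0.0049, 0.2385]
eef_rot: [0.997, 0.077, 0.001, 0.002]
contact_force: [-1.2, 0.4, -1.0]
opening: 0.52
finger_force: 16.0
```

Call:
send_rows(
  motion=[
    {"x": 0, "y": 0, "z": 0, "rx": 0, "ry": 0, "rz": 0, "jaw": 4.3},
    {"x": 0, "y": 0, "z": 0, "rx": 0, "ry": 0, "rz": 0, "jaw": 4.3},
    {"x": 0, "y": 0, "z": 2, "rx": 0, "ry": 0, "rz": 0, "jaw": 4.3},
    {"x": 0, "y": 0, "z": 0, "rx": 0, "ry": 0, "rz": 0, "jaw": 4.3},
    {"x": 0, "y": 0, "z": 0, "rx": 0, "ry": 0, "rz": 0, "jaw": 4.3},
  ],
)

```text
clock: 29.5
tool_pos: [0.5717, 0.0037, 0.2199]
eef_rot: [0.997, 0.082, 0.001, -0.0]
contact_force: [0.7, 0.5, -1.0]
opening: 0.518
finger_force: 16.0
```

```bash
python3 look.py 15; python3 -c "
from h import *
plan([0.5720,0.0012,0.140],-80.7)"
```

```text
opening 0.5239446011728663 [ 0.9 -0.7 -0.5]
turn [ 0.001 -0.004  0.001] | shift cm [-0.09  0.16  8.07] n 3 each [-0.03  0.05  2.69] | at [0.5726 0.0029 0.2207] q7 -1.55 t 29.6
```

Call:
send_rows(
  motion=[
    {"x": 0, "y": 0.15, "z": 2.5, "rx": 0, "ry": 0, "rz": 0, "jaw": 4.3},
    {"x": 0, "y": 0, "z": 2.5, "rx": 0, "ry": 0, "rz": 0, "jaw": 4.3},
    {"x": 0, "y": 0, "z": 2.9, "rx": 0, "ry": 0, "rz": 0, "jaw": 4.3},
    {"x": 0, "y": 0, "z": 0, "rx": 0, "ry": 0, "rz": 0, "jaw": 4.3},
    {"x": 0, "y": 0, "z": 0, "rx": 0, "ry": 0, "rz": 0, "jaw": 4.3},
  ],
)

```text
clock: 30.1
tool_pos: [0.5733, 0.0006, 0.1418]
eef_rot: [0.997, 0.081, 0.002, 0.0]
contact_force: [-0.1, -1.6, -1.1]
opening: 0.516
finger_force: 16.0
```

Call:
send_rows(
  motion=[
    {"x": 0, "y": 0, "z": 0, "rx": 0, "ry": 0, "rz": 0, "jaw": 4.6},
    {"x": 0, "y": 0, "z": 0, "rx": 0, "ry": 0, "rz": 0, "jaw": 4.8},
    {"x": 0, "y": 0, "z": 0, "rx": 0, "ry": 0, "rz": 0, "jaw": 5.0},
    {"x": 0, "y": 0, "z": 0, "rx": 0, "ry": 0, "rz": 0, "jaw": 5.0},
    {"x": 0, "y": 0, "z": 0, "rx": 0, "ry": 0, "rz": 0, "jaw": 5.0},
  ],
  grip_force=10,
)

```text
clock: 30.6
tool_pos: [0.5731, 0.0004, 0.1415]
eef_rot: [0.997, 0.081, 0.002, 0.0]
contact_force: [0.3, 0.5, -1.7]
opening: 0.567
finger_force: 4.6
```

Call:
send_rows(
  motion=[
    {"x": 0, "y": 0, "z": -2, "rx": 0, "ry": 0, "rz": 0, "jaw": 5.0},
    {"x": 0, "y": 0, "z": -2.8, "rx": 0, "ry": 0, "rz": 0, "jaw": 5.0},
    {"x": 0, "y": 0, "z": -2.8, "rx": 0, "ry": 0, "rz": 0, "jaw": 5.0},
    {"x": 0, "y": 0, "z": -2.4, "rx": 0, "ry": 0, "rz": 0, "jaw": 5.0},
    {"x": 0, "y": 0, "z": 0, "rx": 0, "ry": 0, "rz": 0, "jaw": 5.0},
  ],
)

```text
clock: 31.1
tool_pos: [0.5748, 0.0005, 0.2443]
eef_rot: [0.997, 0.081, 0.005, 0.0]
contact_force: [1.0, 0.9, -1.4]
opening: 0.565
finger_force: 4.6
```

```bash
python3 look.py 16;python3 -c "
from h import *
plan([0.406,-0.2145,0.24],-83)"
```

```text
opening 0.5647955566598863 [-0.5 -0.8 -0.6]
turn [ 0.001 -0.003  0.04 ] | shift cm [-19.14  19.3    0.1 ] n 7 each [-2.73  2.76  0.01] | at [5.725e-01 4.000e-04 2.410e-01] q7 -1.54 t 31.2
```

Call:
send_rows(
  motion=[
    {"x": 0, "y": 0, "z": 0, "rx": 0, "ry": 0, "rz": 0.04, "jaw": 5.0},
    {"x": -2.1, "y": 2.1, "z": 0, "rx": 0, "ry": 0, "rz": 0, "jaw": 5.0},
    {"x": -2.8, "y": 2.8, "z": 0, "rx": 0, "ry": 0, "rz": 0, "jaw": 5.0},
    {"x": -2.8, "y": 2.8, "z": 0, "rx": 0, "ry": 0, "rz": 0, "jaw": 5.0},
    {"x": -2.8, "y": 2.8, "z": 0, "rx": 0, "ry": 0, "rz": 0, "jaw": 5.0},
  ],
)

```text
clock: 31.7
tool_pos: [0.4791, -0.1174, 0.2393]
eef_rot: [0.998, 0.061, -0.0, 0.0]
contact_force: [0.0, -1.2, -1.0]
opening: 0.568
finger_force: 4.6
```

Call:
send_rows(
  motion=[
    {"x": -2.8, "y": 2.8, "z": 0, "rx": 0, "ry": 0, "rz": 0, "jaw": 5.0},
    {"x": -2.8, "y": 2.8, "z": 0, "rx": 0, "ry": 0, "rz": 0, "jaw": 5.0},
    {"x": -2.2, "y": 2.2, "z": 0, "rx": 0, "ry": 0, "rz": 0, "jaw": 5.0},
    {"x": -0.8, "y": 1, "z": 0, "rx": 0, "ry": 0, "rz": 0, "jaw": 5.0},
    {"x": 0, "y": 0, "z": 0, "rx": 0, "ry": 0, "rz": 0, "jaw": 5.0},
  ],
)

```text
clock: 32.2
tool_pos: [0.4052, -0.2154, 0.2399]
eef_rot: [0.998, 0.059, 0.001, 0.0]
contact_force: [-0.7, 1.3, -0.9]
opening: 0.569
finger_force: 4.6
```

Call:
send_rows(
  motion=[
    {"x": 0, "y": 0, "z": 0, "rx": 0, "ry": 0, "rz": 0, "jaw": 5.0},
    {"x": 0, "y": 0, "z": 0, "rx": 0, "ry": 0, "rz": 0, "jaw": 5.0},
    {"x": 0, "y": 0, "z": 0, "rx": 0, "ry": 0, "rz": 0, "jaw": 5.0},
    {"x": 0, "y": 0, "z": 0, "rx": 0, "ry": 0, "rz": 0, "jaw": 5.0},
    {"x": 0, "y": 0, "z": 0, "rx": 0, "ry": 0, "rz": 0, "jaw": 5.0},
  ],
)

```text
clock: 32.7
tool_pos: [0.4068, -0.2139, 0.2407]
eef_rot: [0.998, 0.061, 0.002, 0.0]
contact_force: [0.3, 0.0, -1.1]
opening: 0.57
finger_force: 4.6
```

Run:
```python
from h import *
w=snap('wrist','w17');s=snap('scene','s17');t=snap('top','t17')
print('in basket (top):'); 
plan([0.406,-0.2145,0.119],-83)
print('tips pred px',proj(w,[[0.406,-0.2145,0.126],[0.410,-0.246,.126],[.402,-.183,.126]]).round(0).tolist())
a=cv2.resize(w['img'][130:260,240:400],(400,325),interpolation=3); b=cv2.resize(s['img'][150:300,180:365],(400,325),interpolation=3)
cv2.imwrite('pics/c17.png',np.hstack([a,b])[:,:,::-1])
```

```text
in basket (top):
turn [ 0.001 -0.003 -0.   ] | shift cm [-0.06  0.02 12.17] n 4 each [-0.02  0.    3.04] | at [ 0.4066 -0.2142  0.2407] q7 -1.15 t 32.9
tips pred px [[314.0, 203.0], [350.0, 203.0], [278.0, 204.0]]
```

View pics/c17.png

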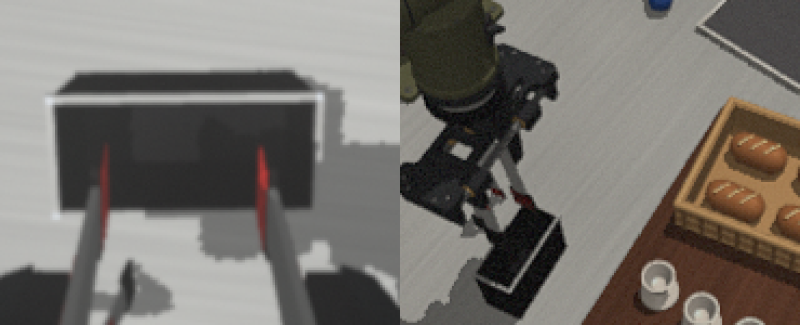

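Run:
```python
from h import *
w=load('w17')
c=onz(w,[(259.5,169.8),(368.5,169.2),(366,214),(262,215)],.08); print(c.round(4),c.mean(0).round(4),[np.linalg.norm(c[i]-c[i-1]).round(3) for i in range(4)])
```

```text
[[ 0.4212 -0.1572  0.08  ]
 [ 0.4353 -0.2664  0.08  ]
 [ 0.3881 -0.2719  0.08  ]
 [ 0.3736 -0.1633  0.08  ]] [ 0.4046 -0.2147  0.08  ] [np.float64(0.048), np.float64(0.11), np.float64(0.048), np.float64(0.11)]
```

Call:
send_rows(
  motion=[
    {"x": -0.15, "y": 0, "z": 1.5, "rx": 0, "ry": 0, "rz": 0, "jaw": 5.0},
    {"x": 0, "y": 0, "z": 2, "rx": 0, "ry": 0, "rz": 0, "jaw": 5.0},
    {"x": 0, "y": 0, "z": 2, "rx": 0, "ry": 0, "rz": 0, "jaw": 5.0},
    {"x": 0, "y": 0, "z": 0, "rx": 0, "ry": 0, "rz": 0, "jaw": 5.0},
    {"x": 0, "y": 0, "z": 0, "rx": 0, "ry": 0, "rz": 0, "jaw": 5.0},
  ],
)

```text
clock: 33.35
tool_pos: [0.4052, -0.2146, 0.1858]
eef_rot: [0.998, 0.061, 0.001, 0.0]
contact_force: [-0.1, -0.1, -0.5]
opening: 0.565
finger_force: 4.6
```

Call:
send_rows(
  motion=[
    {"x": 0, "y": 0, "z": 2, "rx": 0, "ry": 0, "rz": 0, "jaw": 5.0},
    {"x": 0, "y": 0, "z": 2, "rx": 0, "ry": 0, "rz": 0, "jaw": 5.0},
    {"x": 0, "y": 0, "z": 1.5, "rx": 0, "ry": 0, "rz": 0, "jaw": 5.0},
    {"x": 0, "y": 0, "z": 0.8, "rx": 0, "ry": 0, "rz": 0, "jaw": 5.0},
    {"x": 0, "y": 0, "z": 0, "rx": 0, "ry": 0, "rz": 0, "jaw": 5.0},
  ],
)

```text
clock: 33.85
tool_pos: [0.4056, -0.2146, 0.1227]
eef_rot: [0.998, 0.061, 0.001, 0.0]
contact_force: [-0.7, -0.0, -1.0]
opening: 0.568
finger_force: 4.6
```

```bash
python3 -c "
from h import *
plan([0.4045,-0.2148,0.120],-83);print(get_state()['contact_force'])"
```

```text
turn [ 0.001 -0.003 -0.   ] | shift cm [-0.11  0.    0.27] n 1 each [-0.11  0.    0.27] | at [ 0.4056 -0.2146  0.1227] q7 -1.19 t 33.9
[-0.66709007 -0.034868   -0.9993221 ]
```

Call:
send_rows(
  motion=[
    {"x": 0, "y": 0, "z": 0.2, "rx": 0, "ry": 0, "rz": 0, "jaw": 5.0},
    {"x": 0, "y": 0, "z": 0.1, "rx": 0, "ry": 0, "rz": 0, "jaw": 5.0},
    {"x": 0, "y": 0, "z": 0, "rx": 0, "ry": 0, "rz": 0, "jaw": 5.2},
    {"x": 0, "y": 0, "z": 0, "rx": 0, "ry": 0, "rz": 0, "jaw": 5.4},
    {"x": 0, "y": 0, "z": 0, "rx": 0, "ry": 0, "rz": 0, "jaw": 5.8},
  ],
)

```text
clock: 34.35
tool_pos: [0.4055, -0.2146, 0.12]
eef_rot: [0.998, 0.061, 0.002, 0.0]
contact_force: [1.0, 1.0, -0.1]
opening: 0.654
finger_force: 0.1
```

Call:
send_rows(
  motion=[
    {"x": 0, "y": 0, "z": 0, "rx": 0, "ry": 0, "rz": 0, "jaw": 6.5},
    {"x": 0, "y": 0, "z": 0, "rx": 0, "ry": 0, "rz": 0, "jaw": 7.5},
    {"x": 0, "y": 0, "z": 0, "rx": 0, "ry": 0, "rz": 0, "jaw": 8.8},
    {"x": 0, "y": 0, "z": 0, "rx": 0, "ry": 0, "rz": 0, "jaw": 8.8},
    {"x": 0, "y": 0, "z": 0, "rx": 0, "ry": 0, "rz": 0, "jaw": 8.8},
  ],
)

```text
clock: 34.85
tool_pos: [0.4054, -0.2146, 0.1197]
eef_rot: [0.998, 0.061, 0.001, 0.0]
contact_force: [1.0, -0.2, 0.2]
opening: 0.997
finger_force: 0.0
```

Call:
send_rows(
  motion=[
    {"x": 0, "y": 0, "z": -1, "rx": 0, "ry": 0, "rz": 0, "jaw": 8.8},
    {"x": 0, "y": 0, "z": -2, "rx": 0, "ry": 0, "rz": 0, "jaw": 8.8},
    {"x": 0, "y": 0, "z": -3, "rx": 0, "ry": 0, "rz": 0, "jaw": 8.8},
    {"x": 0, "y": 0, "z": -3, "rx": 0, "ry": 0, "rz": 0, "jaw": 8.8},
    {"x": 0, "y": 0, "z": -3, "rx": 0, "ry": 0, "rz": 0, "jaw": 8.8},
  ],
)

```text
clock: 35.35
tool_pos: [0.4046, -0.2144, 0.2415]
eef_rot: [0.998, 0.061, 0.002, 0.0]
contact_force: [0.3, -0.7, -0.2]
opening: 0.999
finger_force: 0.0
```

```bash
python3 -c "
from h import *
snap('wrist','w18'); plan([0.46,-0.37,0.25],0);plan([0.46,-0.3,0.25],-90)"
```

```text
turn [ 0.011 -0.004 -1.449] | shift cm [-15.46   5.31  -0.46] n 5 each [-3.09  1.06 -0.09] | at [ 0.4069 -0.2154  0.2454] q7 -1.15 t 35.4
turn [ 0.004 -0.01   0.121] | shift cm [ 5.31  8.46 -0.46] n 3 each [ 1.77  2.82 -0.15] | at [ 0.4069 -0.2154  0.2454] q7 -1.15 t 35.4
```

```bash
python3 -c "
from h import *
plan([0.45,-0.372,0.25],-90)"
```

```text
turn [ 0.004 -0.01   0.121] | shift cm [ 4.31 15.66 -0.46] n 5 each [ 0.86  3.13 -0.09] | at [ 0.4069 -0.2154  0.2454] q7 -1.15 t 35.4
```

Call:
send_rows(
  motion=[
    {"x": 0, "y": 0, "z": -0.4, "rx": 0.004, "ry": 0, "rz": 0.121, "jaw": 8.8},
    {"x": 0.9, "y": 3.2, "z": 0, "rx": 0, "ry": 0, "rz": 0, "jaw": 8.8},
    {"x": 0.9, "y": 3.2, "z": 0, "rx": 0, "ry": 0, "rz": 0, "jaw": 8.8},
    {"x": 0.9, "y": 3.2, "z": 0, "rx": 0, "ry": 0, "rz": 0, "jaw": 8.8},
    {"x": 0.9, "y": 3.2, "z": 0, "rx": 0, "ry": 0, "rz": 0, "jaw": 8.8},
  ],
)

```text
clock: 35.9
tool_pos: [0.4411, -0.3436, 0.244]
eef_rot: [1.0, 0.0, 0.002, -0.002]
contact_force: [0.2, -0.1, 0.4]
opening: 1.002
finger_force: 0.0
```

Call:
send_rows(
  motion=[
    {"x": 0.7, "y": 2.8, "z": 0, "rx": 0, "ry": 0, "rz": 0, "jaw": 8.8},
    {"x": 0, "y": 0, "z": 0, "rx": 0, "ry": 0, "rz": 0, "jaw": 8.8},
    {"x": 0, "y": 0, "z": 0, "rx": 0, "ry": 0, "rz": 0, "jaw": 8.8},
    {"x": 0, "y": 0, "z": 0, "rx": 0, "ry": 0, "rz": 0, "jaw": 8.8},
    {"x": 0, "y": 0, "z": 0, "rx": 0, "ry": 0, "rz": 0, "jaw": 8.8},
  ],
)

```text
clock: 36.4
tool_pos: [0.4481, -0.369, 0.2435]
eef_rot: [1.0, 0.001, 0.001, -0.002]
contact_force: [0.3, 0.2, -0.1]
opening: 0.997
finger_force: 0.0
```

Run:
```python
from h import *
w=snap('wrist','w19'); t=snap('top','t19'); s=snap('scene','s19')
plan([0.45,-0.372,0.25],-90)
a=cv2.resize(w['img'][0:250,150:500],(504,360),interpolation=3); b=cv2.resize(s['img'][190:300,200:320],(280,257),interpolation=3)
b=cv2.copyMakeBorder(b,0,103,0,0,0)
cv2.imwrite('pics/c19.png',np.hstack([a,b])[:,:,::-1])
print(proj(w,[[.585,-.373,.045],[.457,-.373,.045],[.521,-.373,.024]]).round())
```

```text
turn [-0.004 -0.003  0.002] | shift cm [ 0.18  0.23 -0.65] n 1 each [ 0.18  0.23 -0.65] | at [ 0.4482 -0.3697  0.2435] q7 -1.01 t 36.5
[[319.  51.]
 [318. 175.]
 [318. 117.]]
```

View pics/c19.png

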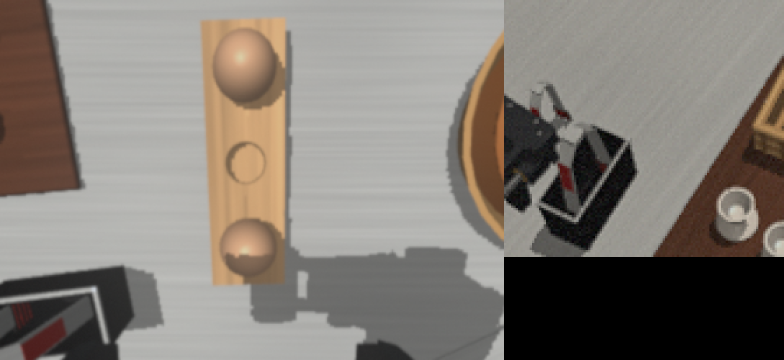

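Run:
```python
from h import *
w=load('w19'); f=lambda L:[(150+x/1.44,y/1.44) for x,y in L]
c=onz(w,f([(201,20),(285,18),(285,284),(213,286)]),.024);print('rack',c.round(4).tolist(),c.mean(0).round(4))
print('hole',onz(w,f([(246,163)]),.023).round(4)); print('eggs',onz(w,f([(244.5,66),(247.5,248)]),.046).round(4))
# cups from top view & scene: bright white blobs
for n in ('t19','s19'):
    s=load(n); hsv=cv2.cvtColor(s['img'],cv2.COLOR_RGB2HSV)
    m=cv2.inRange(hsv,(0,0,135),(180,45,255)); cs,_=cv2.findContours(m,cv2.RETR_EXTERNAL,cv2.CHAIN_APPROX_NONE)
    for k in cs:
        if cv2.contourArea(k)<40: continue
        (x,y),r=cv2.minEnclosingCircle(k); P=onz(s,[(x,y)],.055)[0]
        if .5<P[0]<.75 and -.22<P[1]<-.08: print(n,(round(x,1),round(y,1)),round(r,1),P.round(4))
tops=[(t,(0,0)) for t in ()]
```

```text
rack [[0.6244, -0.3422, 0.024], [0.6257, -0.4035, 0.024], [0.4252, -0.4104, 0.024], [0.4232, -0.3483, 0.024]] [ 0.5246 -0.3761  0.024 ]
hole [[ 0.5249 -0.376   0.023 ]]
eggs [[ 0.5898 -0.3739  0.046 ]
 [ 0.4604 -0.3773  0.046 ]]
```

Call:
send_rows(
  motion=[
    {"x": 1.25, "y": 0.8, "z": 2, "rx": -0.004, "ry": -0.003, "rz": 0, "jaw": 8.8},
    {"x": 0, "y": 0, "z": 4, "rx": 0, "ry": 0, "rz": 0, "jaw": 8.8},
    {"x": 0, "y": 0, "z": 4, "rx": 0, "ry": 0, "rz": 0, "jaw": 8.8},
    {"x": 0, "y": 0, "z": 2, "rx": 0, "ry": 0, "rz": 0, "jaw": 8.8},
    {"x": 0, "y": 0, "z": 0, "rx": 0, "ry": 0, "rz": 0, "jaw": 8.8},
  ],
)

```text
clock: 37.05
tool_pos: [0.459, -0.3767, 0.1204]
eef_rot: [1.0, 0.001, -0.003, -0.002]
contact_force: [0.2, -0.0, 0.1]
opening: 1.0
finger_force: 0.0
```

Call:
send_rows(
  motion=[
    {"x": 0, "y": 0, "z": 0, "rx": 0, "ry": 0, "rz": 0, "jaw": 8.8},
    {"x": 0, "y": 0, "z": 0, "rx": 0, "ry": 0, "rz": 0, "jaw": 8.8},
    {"x": 0, "y": 0, "z": 0, "rx": 0, "ry": 0, "rz": 0, "jaw": 8.8},
    {"x": 0, "y": 0, "z": 0, "rx": 0, "ry": 0, "rz": 0, "jaw": 8.8},
    {"x": 0, "y": 0, "z": 0, "rx": 0, "ry": 0, "rz": 0, "jaw": 8.8},
  ],
  grip_force=10,
)

```text
clock: 37.55
tool_pos: [0.461, -0.3787, 0.124]
eef_rot: [1.0, 0.0, 0.0, 0.001]
contact_force: [0.5, 0.4, -0.5]
opening: 0.999
finger_force: 0.0
```

```bash
python3 -c "
from h import *
plan([0.4607,-0.3777,0.040],-88)"
```

```text
turn [ 0.001 -0.001 -0.034] | shift cm [-0.02 -0.1   8.4 ] n 3 each [-0.01 -0.03  2.8 ] | at [ 0.461  -0.3787  0.124 ] q7 -1.04 t 37.5
```

Call:
send_rows(
  motion=[
    {"x": 0, "y": -0.1, "z": 2.5, "rx": 0, "ry": 0, "rz": -0.034, "jaw": 8.8},
    {"x": 0, "y": 0, "z": 2.5, "rx": 0, "ry": 0, "rz": 0, "jaw": 8.8},
    {"x": 0, "y": 0, "z": 2, "rx": 0, "ry": 0, "rz": 0, "jaw": 8.8},
    {"x": 0, "y": 0, "z": 1.3, "rx": 0, "ry": 0, "rz": 0, "jaw": 8.8},
    {"x": 0, "y": 0, "z": 0, "rx": 0, "ry": 0, "rz": 0, "jaw": 8.8},
  ],
)

```text
clock: 38.05
tool_pos: [0.4598, -0.3768, 0.0389]
eef_rot: [1.0, 0.017, -0.001, -0.001]
contact_force: [-0.5, -0.5, -0.1]
opening: 0.994
finger_force: 0.0
```

Call:
send_rows(
  motion=[
    {"x": 0, "y": 0, "z": 0, "rx": 0, "ry": 0, "rz": 0, "jaw": 7},
    {"x": 0, "y": 0, "z": 0, "rx": 0, "ry": 0, "rz": 0, "jaw": 6},
    {"x": 0, "y": 0, "z": 0, "rx": 0, "ry": 0, "rz": 0, "jaw": 5},
    {"x": 0, "y": 0, "z": 0, "rx": 0, "ry": 0, "rz": 0, "jaw": 4.2},
    {"x": 0, "y": 0, "z": 0, "rx": 0, "ry": 0, "rz": 0, "jaw": 4},
  ],
  grip_force=10,
)

```text
clock: 38.55
tool_pos: [0.4609, -0.3777, 0.0407]
eef_rot: [1.0, 0.017, 0.0, 0.0]
contact_force: [-0.4, -0.2, 0.2]
opening: 0.569
finger_force: 0.0
```

Call:
send_rows(
  motion=[
    {"x": 0, "y": 0, "z": 0, "rx": 0, "ry": 0, "rz": 0, "jaw": 4},
    {"x": 0, "y": 0, "z": 0, "rx": 0, "ry": 0, "rz": 0, "jaw": 4},
    {"x": 0, "y": 0, "z": -0.5, "rx": 0, "ry": 0, "rz": 0, "jaw": 4},
    {"x": 0, "y": 0, "z": -0.5, "rx": 0, "ry": 0, "rz": 0, "jaw": 4},
    {"x": 0, "y": 0, "z": 0, "rx": 0, "ry": 0, "rz": 0, "jaw": 4},
  ],
)

```text
clock: 39.05
tool_pos: [0.4611, -0.3781, 0.0511]
eef_rot: [1.0, 0.017, 0.0, 0.001]
contact_force: [1.0, -0.5, -0.6]
opening: 0.507
finger_force: 10.0
```

```bash
python3 -c "
from h import *
t=snap('top','t20')
cv2.imwrite('pics/x.png',0*t['img'])
st=get_state();print(st['tool_pos'],st['opening'],st['finger_force'],st['contact_force'])
# cups: rim circle from top/scene
for n in ('t19','s19'):
    s=load(n); g=cv2.cvtColor(s['img'],cv2.COLOR_RGB2HSV)
    for p in [[.685,-.142,.055],[.622,-.146,.055],[.554,-.142,.055]]:
        u,v=proj(s,p)[0].round().astype(int); c=g[v-12:v+13,u-12:u+13]; print(n,(u,v),'Vmax',c[...,2].max(),'S at max',c[...,1].min(), c[12,::2,2].tolist(), c[12,::2,1].tolist())
plan([0.554,-0.143,0.25],-90)
"
```

```text
[ 0.46088212 -0.37792513  0.05075867] 0.5014122537884579 10.000081099569798 [-0.19336151 -0.644404   -1.25640802]
t19 (np.int64(376), np.int64(138)) Vmax 173 S at max 2 [72, 76, 134, 166, 119, 146, 171, 166, 132, 131, 124, 72, 73] [156, 138, 46, 26, 24, 28, 22, 3, 14, 27, 35, 131, 157]
t19 (np.int64(378), np.int64(160)) Vmax 173 S at max 2 [68, 74, 145, 166, 118, 151, 172, 167, 132, 130, 121, 58, 64] [158, 121, 39, 26, 24, 30, 19, 5, 14, 29, 32, 114, 151]
t19 (np.int64(377), np.int64(183)) Vmax 174 S at max 2 [70, 98, 161, 160, 117, 163, 174, 164, 129, 137, 104, 53, 66] [164, 68, 30, 22, 26, 25, 13, 2, 22, 24, 27, 154, 155]
s19 (np.int64(341), np.int64(302)) Vmax 208 S at max 11 [81, 83, 120, 170, 134, 127, 122, 116, 105, 109, 189, 86, 83] [139, 141, 66, 26, 34, 34, 33, 29, 34, 26, 19, 151, 129]
s19 (np.int64(319), np.int64(290)) Vmax 209 S at max 9 [76, 84, 133, 159, 131, 131, 122, 115, 106, 131, 135, 83, 85] [141, 137, 42, 27, 33, 37, 31, 29, 36, 27, 53, 138, 129]
s19 (np.int64(298), np.int64(276)) Vmax 207 S at max 6 [77, 71, 77, 197, 135, 132, 126, 113, 114, 97, 169, 81, 82] [142, 154, 126, 32, 30, 31, 30, 36, 31, 26, 36, 148, 140]
turn [ 0.001 -0.001  0.035] | shift cm [  9.31 -23.49 -19.92] n 9 each [ 1.03 -2.61 -2.21] | at [ 0.4609 -0.3779  0.0508] q7 -1.03 t 39.1
```

Call:
send_rows(
  motion=[
    {"x": 0, "y": 0, "z": -2, "rx": 0, "ry": 0, "rz": 0, "jaw": 4},
    {"x": 0, "y": 0, "z": -3, "rx": 0, "ry": 0, "rz": 0, "jaw": 4},
    {"x": 0, "y": 0, "z": -4, "rx": 0, "ry": 0, "rz": 0, "jaw": 4},
    {"x": 0, "y": 0, "z": -4, "rx": 0, "ry": 0, "rz": 0, "jaw": 4},
    {"x": 0, "y": 0, "z": -4, "rx": 0, "ry": 0, "rz": 0, "jaw": 4},
  ],
)

```text
clock: 39.6
tool_pos: [0.4603, -0.3773, 0.2217]
eef_rot: [1.0, 0.017, -0.0, 0.0]
contact_force: [1.1, 0.7, -0.6]
opening: 0.507
finger_force: 10.0
```

Call:
send_rows(
  motion=[
    {"x": 0, "y": -1, "z": -2, "rx": 0, "ry": 0, "rz": 0.035, "jaw": 4},
    {"x": 0.5, "y": -3, "z": 0, "rx": 0, "ry": 0, "rz": 0, "jaw": 4},
    {"x": 0.5, "y": -3.5, "z": 0, "rx": 0, "ry": 0, "rz": 0, "jaw": 4},
    {"x": 0.5, "y": -3.5, "z": 0, "rx": 0, "ry": 0, "rz": 0, "jaw": 4},
    {"x": 0.5, "y": -3.5, "z": 0, "rx": 0, "ry": 0, "rz": 0, "jaw": 4},
  ],
)

```text
clock: 40.1
tool_pos: [0.4802, -0.2312, 0.2402]
eef_rot: [1.0, -0.0, -0.0, 0.0]
contact_force: [0.4, -0.2, -0.3]
opening: 0.506
finger_force: 10.0
```

Call:
send_rows(
  motion=[
    {"x": 0.5, "y": -3.5, "z": 0, "rx": 0, "ry": 0, "rz": 0, "jaw": 4},
    {"x": 0.4, "y": -3, "z": 0, "rx": 0, "ry": 0, "rz": 0, "jaw": 4},
    {"x": 0, "y": -2.5, "z": 0, "rx": 0, "ry": 0, "rz": 0, "jaw": 4},
    {"x": 0, "y": 0, "z": 0, "rx": 0, "ry": 0, "rz": 0, "jaw": 4},
    {"x": 0, "y": 0, "z": 0, "rx": 0, "ry": 0, "rz": 0, "jaw": 4},
  ],
)

```text
clock: 40.6
tool_pos: [0.4893, -0.1424, 0.2402]
eef_rot: [1.0, 0.0, -0.0, 0.0]
contact_force: [0.6, 0.0, -0.8]
opening: 0.508
finger_force: 10.0
```

Call:
send_rows(
  motion=[
    {"x": 0, "y": 0, "z": 0, "rx": 0, "ry": 0, "rz": 0, "jaw": 4},
    {"x": 0, "y": 0, "z": 0, "rx": 0, "ry": 0, "rz": 0, "jaw": 4},
    {"x": 0, "y": 0, "z": 0, "rx": 0, "ry": 0, "rz": 0, "jaw": 4},
    {"x": 0, "y": 0, "z": 0, "rx": 0, "ry": 0, "rz": 0, "jaw": 4},
    {"x": 0, "y": 0, "z": 0, "rx": 0, "ry": 0, "rz": 0, "jaw": 4},
  ],
)

```text
clock: 41.1
tool_pos: [0.4893, -0.1427, 0.2401]
eef_rot: [1.0, -0.0, -0.0, 0.0]
contact_force: [-0.2, 0.2, -0.5]
opening: 0.501
finger_force: 10.0
```

Run:
```python
from h import *
w=snap('wrist','w21'); plan([0.49,-0.143,0.25],-90)
P=proj(w,[[.685,-.142,.055],[.622,-.146,.055],[.554,-.142,.055]]).round(); print(P.tolist())
x0,y0=int(P[:,0].mean())-90,0
cv2.imwrite('pics/c21.png',cv2.resize(w['img'][0:270,x0:x0+180],(400,600),interpolation=3)[:,:,::-1]); print(x0,'scale 2.222')
```

```text
turn [ 0.001  0.    -0.001] | shift cm [ 0.06  0.03 -0.99] n 1 each [ 0.06  0.03 -0.99] | at [ 0.4894 -0.1427  0.2401] q7 -1.42 t 41.1
[[313.0, -24.0], [317.0, 52.0], [313.0, 124.0]]
224 scale 2.222
```

View pics/c21.png

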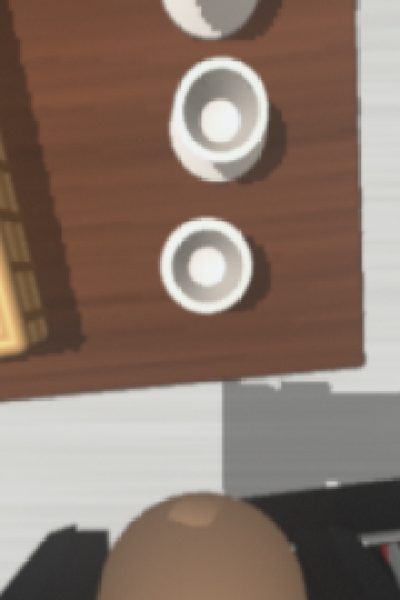

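Run:
```python
from h import *
w=load('w21');f=lambda L:[(224+x/2.222,y/2.222) for x,y in L]
c=onz(w,f([(206.5,266),(160.5,266),(253,266),(206.5,218.5),(206.5,313.5),(221,109),(174,109),(268,109)]),.055); print(c.round(4)); print(np.linalg.norm(c[1]-c[2]),np.linalg.norm(c[3]-c[4]),np.linalg.norm(c[6]-c[7]))
# height from scene: rim centre in scene ~ blob minus foot; tri with mask-top
s=load('s19'); 
for uv,nm in ((f([(206.5,266)])[0],'cup3'),(f([(221,109)])[0],'cup2')):
    o,d=ray(w,[uv]); 
    for z in (.045,.055,.065):
        X=o+d[0]*((z-o[2])/d[0][2]); print(nm,z,proj(s,X).round(1),proj(load('t19'),X).round(1))
for v,u in ((276,298),(290,319)):
    m=cv2.inRange(cv2.cvtColor(s['img'],cv2.COLOR_RGB2HSV)[v-22:v+28,u-16:u+16],(0,0,95),(180,70,255)); cs,_=cv2.findContours(m,0,2); k=max(cs,key=cv2.contourArea); x,y,a,b=cv2.boundingRect(k); print('scene box',x+u-16,y+v-22,a,b)
```

```text
[[ 0.5586 -0.1463  0.055 ]
 [ 0.5586 -0.1247  0.055 ]
 [ 0.5586 -0.1681  0.055 ]
 [ 0.5796 -0.1462  0.055 ]
 [ 0.5367 -0.1463  0.055 ]
 [ 0.6249 -0.1526  0.055 ]
 [ 0.625  -0.1319  0.055 ]
 [ 0.6249 -0.1732  0.055 ]]
0.04343248301384897 0.04288046090006611 0.04138961832791794
cup3 0.045 [[298.7 279.5]] [[378.2 182.3]]
cup3 0.055 [[298.6 277.8]] [[378.6 181.8]]
cup3 0.065 [[298.5 276. ]] [[379.  181.4]]
cup2 0.045 [[319.4 295.2]] [[379.9 158.7]]
cup2 0.055 [[318.8 293.1]] [[380.3 158.8]]
cup2 0.065 [[318.2 291. ]] [[380.7 158.8]]
scene box 291 270 18 23
scene box 311 284 18 24
```

```bash
python3 -c "
from h import *
plan([0.5578,-0.1455,0.12],-90)"
```

```text
turn [ 0.001  0.    -0.001] | shift cm [ 6.84  0.28 12.01] n 4 each [1.71 0.07 3.  ] | at [ 0.4894 -0.1427  0.2401] q7 -1.42 t 41.1
```

Call:
send_rows(
  motion=[
    {"x": 2.3, "y": 0.1, "z": 0, "rx": 0, "ry": 0, "rz": 0, "jaw": 4},
    {"x": 2.3, "y": 0.1, "z": 1, "rx": 0, "ry": 0, "rz": 0, "jaw": 4},
    {"x": 2.2, "y": 0.1, "z": 3, "rx": 0, "ry": 0, "rz": 0, "jaw": 4},
    {"x": 0, "y": 0, "z": 4, "rx": 0, "ry": 0, "rz": 0, "jaw": 4},
    {"x": 0, "y": 0, "z": 3, "rx": 0, "ry": 0, "rz": 0, "jaw": 4},
  ],
)

```text
clock: 41.65
tool_pos: [0.5575, -0.1452, 0.1282]
eef_rot: [1.0, 0.0, -0.0, 0.0]
contact_force: [0.2, 0.6, -1.2]
opening: 0.509
finger_force: 10.0
```

Call:
send_rows(
  motion=[
    {"x": 0, "y": 0, "z": 1, "rx": 0, "ry": 0, "rz": 0, "jaw": 4},
    {"x": 0, "y": 0, "z": 0, "rx": 0, "ry": 0, "rz": 0, "jaw": 4},
    {"x": 0, "y": 0, "z": 0, "rx": 0, "ry": 0, "rz": 0, "jaw": 4},
    {"x": 0, "y": 0, "z": 0, "rx": 0, "ry": 0, "rz": 0, "jaw": 4},
    {"x": 0, "y": 0, "z": 0, "rx": 0, "ry": 0, "rz": 0, "jaw": 4},
  ],
)

```text
clock: 42.15
tool_pos: [0.5583, -0.1457, 0.1216]
eef_rot: [1.0, -0.0, 0.001, 0.001]
contact_force: [0.3, 0.2, -0.1]
opening: 0.504
finger_force: 10.0
```

```bash
python3 -c "
from h import *
plan([0.5578,-0.1455,0.072],-90);snap('wrist','w22');snap('scene','s22')"
```

```text
turn [ 0.001 -0.003 -0.   ] | shift cm [-0.05 -0.02  4.96] n 2 each [-0.02 -0.01  2.48] | at [ 0.5583 -0.1457  0.1216] q7 -1.45 t 42.1
```

Call:
send_rows(
  motion=[
    {"x": 0, "y": 0, "z": 2, "rx": 0, "ry": -0.003, "rz": 0, "jaw": 4},
    {"x": 0, "y": 0, "z": 1.5, "rx": 0, "ry": 0, "rz": 0, "jaw": 4},
    {"x": 0, "y": 0, "z": 0.9, "rx": 0, "ry": 0, "rz": 0, "jaw": 4},
    {"x": 0, "y": 0, "z": 0.4, "rx": 0, "ry": 0, "rz": 0, "jaw": 4},
    {"x": 0, "y": 0, "z": 0, "rx": 0, "ry": 0, "rz": 0, "jaw": 4},
  ],
)

```text
clock: 42.75
tool_pos: [0.5572, -0.1455, 0.0717]
eef_rot: [1.0, -0.0, -0.002, 0.0]
contact_force: [0.4, 0.3, -0.2]
opening: 0.506
finger_force: 10.0
```

Call:
send_rows(
  motion=[
    {"x": 0, "y": 0, "z": 0.1, "rx": 0, "ry": 0, "rz": 0, "jaw": 4},
    {"x": 0, "y": 0, "z": 0.1, "rx": 0, "ry": 0, "rz": 0, "jaw": 4},
    {"x": 0, "y": 0, "z": 0, "rx": 0, "ry": 0, "rz": 0, "jaw": 4},
    {"x": 0, "y": 0, "z": 0, "rx": 0, "ry": 0, "rz": 0, "jaw": 4},
    {"x": 0, "y": 0, "z": 0, "rx": 0, "ry": 0, "rz": 0, "jaw": 4},
  ],
)

```text
clock: 43.25
tool_pos: [0.5576, -0.1456, 0.0705]
eef_rot: [1.0, -0.0, -0.001, 0.0]
contact_force: [0.5, 0.3, 0.7]
opening: 0.508
finger_force: 10.0
```

```bash
python3 -c "
from h import *
for i in range(3): snap('scene','s23'); st=get_state(); print(st['contact_force'].round(2),st['moment'].round(3),st['tool_pos'].round(4),st['finger_force'])"
```

```text
[ 0.86 -0.08  0.62] [ 0.051 -0.033 -0.027] [ 0.5576 -0.1456  0.0704] 9.998343056067824
[0.36 0.   1.12] [-0.002 -0.073  0.047] [ 0.5576 -0.1456  0.0704] 9.998266277834773
[ 0.8  -0.16  0.23] [-0.034 -0.059 -0.041] [ 0.5576 -0.1456  0.0704] 9.99804644845426
```

Call:
send_rows(
  motion=[
    {"x": 0, "y": 0, "z": 0.1, "rx": 0, "ry": 0, "rz": 0, "jaw": 4},
    {"x": 0, "y": 0, "z": 0, "rx": 0, "ry": 0, "rz": 0, "jaw": 4},
    {"x": 0, "y": 0, "z": 0, "rx": 0, "ry": 0, "rz": 0, "jaw": 4.5},
    {"x": 0, "y": 0, "z": 0, "rx": 0, "ry": 0, "rz": 0, "jaw": 4.6},
    {"x": 0, "y": 0, "z": 0, "rx": 0, "ry": 0, "rz": 0, "jaw": 4.8},
  ],
  grip_force=5,
)

```text
clock: 43.9
tool_pos: [0.5566, -0.1455, 0.0687]
eef_rot: [1.0, -0.0, -0.002, 0.0]
contact_force: [-0.6, -0.5, -0.4]
opening: 0.543
finger_force: 0.0
```

Call:
send_rows(
  motion=[
    {"x": 0, "y": 0, "z": 0, "rx": 0, "ry": 0, "rz": 0, "jaw": 5.2},
    {"x": 0, "y": 0, "z": 0, "rx": 0, "ry": 0, "rz": 0, "jaw": 6},
    {"x": 0, "y": 0, "z": 0, "rx": 0, "ry": 0, "rz": 0, "jaw": 7},
    {"x": 0, "y": 0, "z": 0, "rx": 0, "ry": 0, "rz": 0, "jaw": 8},
    {"x": 0, "y": 0, "z": 0, "rx": 0, "ry": 0, "rz": 0, "jaw": 8},
  ],
)

```text
clock: 44.4
tool_pos: [0.5573, -0.1455, 0.0691]
eef_rot: [1.0, -0.0, -0.002, 0.0]
contact_force: [0.4, 0.3, -0.6]
opening: 0.905
finger_force: 0.0
```

Call:
send_rows(
  motion=[
    {"x": 0, "y": 0, "z": -1, "rx": 0, "ry": 0, "rz": 0, "jaw": 8},
    {"x": 0, "y": 0, "z": -3, "rx": 0, "ry": 0, "rz": 0, "jaw": 8},
    {"x": 0, "y": 0, "z": -4, "rx": 0, "ry": 0, "rz": 0, "jaw": 8},
    {"x": 0, "y": 0, "z": -5, "rx": 0, "ry": 0, "rz": 0, "jaw": 8.8},
    {"x": 0, "y": 0, "z": -5, "rx": 0, "ry": 0, "rz": 0, "jaw": 8.8},
  ],
)

```text
clock: 44.9
tool_pos: [0.5573, -0.1453, 0.2515]
eef_rot: [1.0, -0.0, -0.002, 0.0]
contact_force: [0.9, -0.5, -0.4]
opening: 0.997
finger_force: 0.0
```

Run:
```python
from h import *
w=snap('wrist','w24'); s=snap('scene','s24')
def eggs(s):
    hsv=cv2.cvtColor(s['img'],cv2.COLOR_RGB2HSV); m=cv2.inRange(hsv,(4,60,70),(16,150,255)); m=cv2.morphologyEx(m,cv2.MORPH_OPEN,np.ones((3,3)))
    return [(cv2.boundingRect(c),cv2.contourArea(c)) for c in cv2.findContours(m,0,2)[0] if cv2.contourArea(c)>80]
print(eggs(s)); print('egg expect tip/blunt/mid px',proj(s,[[.5575,-.1455,.107],[.5575,-.1455,.055],[.5575,-.1455,.08]]).round())
plan([0.589,-0.3738,0.23],-88)
```

```text
[((66, 350, 25, 50), 335.5), ((194, 319, 80, 65), 2035.5), ((281, 212, 128, 134), 5357.0), ((332, 44, 34, 77), 926.0)]
egg expect tip/blunt/mid px [[298. 268.]
 [298. 277.]
 [298. 273.]]
turn [ 0.004 -0.011 -0.036] | shift cm [ 1.91 22.82  2.67] n 6 each [0.32 3.8  0.45] | at [ 0.562  -0.1464  0.2567] q7 -1.43 t 45.0
```

```bash
cat > egg.py <<'E'
from h import *
import sys
s=load(sys.argv[1]); lab=cv2.cvtColor(s['img'],cv2.COLOR_RGB2LAB).astype(float)
ref=cv2.cvtColor(load('scene0')['img'],cv2.COLOR_RGB2LAB).astype(float)
print('egg ref',ref[352:366,247:260].reshape(-1,3).mean(0).round(),'board',ref[300:306,360:370].reshape(-1,3).mean(0).round())
for a in sys.argv[2:]:
    u,v=map(int,a.split(',')); c=lab[v-20:v+24,u-16:u+17]
    m=((abs(c[...,1]-ref[352:366,247:260,1].mean())<7)&(abs(c[...,2]-ref[352:366,247:260,2].mean())<9)&(c[...,0]>75)).astype(np.uint8)
    for r in range(0,44,2): print(''.join('#' if m[r,k] else ('o' if c[r,k,0]>110 and abs(c[r,k,1]-128)<6 else '.') for k in range(33)))
    n,l,st,ce=cv2.connectedComponentsWithStats(m); 
    for i in range(1,n):
        if st[i,4]>40: 
            (x,y),ax,an=cv2.fitEllipse(max(cv2.findContours((l==i).astype(np.uint8),0,1)[0],key=len)); print(st[i],(ce[i]+[u-16,v-20]).round(1),'ellipse',np.round(ax,1),round(an))
E
python3 egg.py s24 298,272
```

```text
egg ref [124. 137. 147.] board [ 59. 139. 141.]
.........ooo..............##....#
........ooo...................###
.......ooo.......................
......ooo........................
....ooo..........................
oooooo...........................
ooooo............####............
ooo.........###########..........
oo........###############........
o........#################.......
.........#################.......
.........#################.......
.........#################.......
.........#################.......
...........############.oo#......
..........ooo########.ooooo......
..........oooooooooo.oooooo#.....
..........ooooooooooooooooo....#o
..........oooooooooooooooo....ooo
............ooooooooooooo....oooo
...............ooooooo......#oooo
.............................oooo
[  9  12  18  19 267] [299.1 273.3] ellipse [17.4 18.5] 172
```

Call:
send_rows(
  motion=[
    {"x": 0, "y": 0, "z": 0, "rx": 0, "ry": -0.008, "rz": -0.036, "jaw": 8.8},
    {"x": 0.5, "y": 3.8, "z": 0, "rx": 0, "ry": 0, "rz": 0, "jaw": 8.8},
    {"x": 0.5, "y": 3.8, "z": 0, "rx": 0, "ry": 0, "rz": 0, "jaw": 8.8},
    {"x": 0.4, "y": 3.8, "z": 0, "rx": 0, "ry": 0, "rz": 0, "jaw": 8.8},
    {"x": 0.4, "y": 3.8, "z": 0, "rx": 0, "ry": 0, "rz": 0, "jaw": 8.8},
  ],
)

```text
clock: 45.5
tool_pos: [0.5802, -0.2976, 0.2469]
eef_rot: [1.0, 0.019, -0.008, -0.001]
contact_force: [0.7, -0.4, -0.9]
opening: 0.999
finger_force: 0.0
```

Call:
send_rows(
  motion=[
    {"x": 0.4, "y": 3.8, "z": 0, "rx": 0, "ry": 0, "rz": 0, "jaw": 8.8},
    {"x": 0.2, "y": 3.8, "z": 0, "rx": 0, "ry": 0, "rz": 0, "jaw": 8.8},
    {"x": 0, "y": 0, "z": 4, "rx": 0, "ry": 0, "rz": 0, "jaw": 8.8},
    {"x": 0, "y": 0, "z": 4, "rx": 0, "ry": 0, "rz": 0, "jaw": 8.8},
    {"x": 0, "y": 0, "z": 4, "rx": 0, "ry": 0, "rz": 0, "jaw": 8.8},
  ],
)

```text
clock: 46.0
tool_pos: [0.5872, -0.372, 0.1255]
eef_rot: [1.0, 0.018, -0.007, -0.001]
contact_force: [0.4, 0.4, 0.2]
opening: 1.0
finger_force: 0.0
```

Call:
send_rows(
  motion=[
    {"x": 0, "y": 0, "z": 0, "rx": 0, "ry": 0, "rz": 0, "jaw": 8.8},
    {"x": 0, "y": 0, "z": 0, "rx": 0, "ry": 0, "rz": 0, "jaw": 8.8},
    {"x": 0, "y": 0, "z": 0, "rx": 0, "ry": 0, "rz": 0, "jaw": 8.8},
    {"x": 0, "y": 0, "z": 0, "rx": 0, "ry": 0, "rz": 0, "jaw": 8.8},
    {"x": 0, "y": 0, "z": 0, "rx": 0, "ry": 0, "rz": 0, "jaw": 8.8},
  ],
)

```text
clock: 46.5
tool_pos: [0.5896, -0.373, 0.1309]
eef_rot: [1.0, 0.018, -0.004, 0.001]
contact_force: [0.3, 0.6, 0.1]
opening: 0.997
finger_force: 0.0
```

```bash
python3 -c "
from h import *
plan([0.589,-0.3738,0.040],-88)"
```

```text
turn [0.002 0.009 0.001] | shift cm [-0.06  0.08  9.09] n 3 each [-0.02  0.03  3.03] | at [ 0.5896 -0.373   0.1309] q7 -1.1 t 46.5
```

Call:
send_rows(
  motion=[
    {"x": 0, "y": 0.1, "z": 3, "rx": 0, "ry": 0.009, "rz": 0, "jaw": 8.8},
    {"x": 0, "y": 0, "z": 3, "rx": 0, "ry": 0, "rz": 0, "jaw": 8.8},
    {"x": 0, "y": 0, "z": 2, "rx": 0, "ry": 0, "rz": 0, "jaw": 8.8},
    {"x": 0, "y": 0, "z": 1.1, "rx": 0, "ry": 0, "rz": 0, "jaw": 8.8},
    {"x": 0, "y": 0, "z": 0, "rx": 0, "ry": 0, "rz": 0, "jaw": 8.8},
  ],
)

```text
clock: 47.0
tool_pos: [0.5877, -0.3732, 0.0371]
eef_rot: [1.0, 0.018, -0.002, -0.0]
contact_force: [-0.7, -0.0, 0.3]
opening: 1.002
finger_force: 0.0
```

Call:
send_rows(
  motion=[
    {"x": 0, "y": 0, "z": 0, "rx": 0, "ry": 0, "rz": 0, "jaw": 7},
    {"x": 0, "y": 0, "z": 0, "rx": 0, "ry": 0, "rz": 0, "jaw": 6},
    {"x": 0, "y": 0, "z": 0, "rx": 0, "ry": 0, "rz": 0, "jaw": 5},
    {"x": 0, "y": 0, "z": 0, "rx": 0, "ry": 0, "rz": 0, "jaw": 4.2},
    {"x": 0, "y": 0, "z": 0, "rx": 0, "ry": 0, "rz": 0, "jaw": 4},
  ],
  grip_force=10,
)

```text
clock: 47.5
tool_pos: [0.5884, -0.3736, 0.0384]
eef_rot: [1.0, 0.018, -0.001, 0.0]
contact_force: [0.7, 0.4, 0.7]
opening: 0.565
finger_force: 0.0
```

Call:
send_rows(
  motion=[
    {"x": 0, "y": 0, "z": 0, "rx": 0, "ry": 0, "rz": 0, "jaw": 4},
    {"x": 0, "y": 0, "z": 0, "rx": 0, "ry": 0, "rz": 0, "jaw": 4},
    {"x": 0, "y": 0, "z": 0, "rx": 0, "ry": 0, "rz": 0, "jaw": 4},
    {"x": 0, "y": 0, "z": 0, "rx": 0, "ry": 0, "rz": 0, "jaw": 4},
    {"x": 0, "y": 0, "z": 0, "rx": 0, "ry": 0, "rz": 0, "jaw": 4},
  ],
)

```text
clock: 48.0
tool_pos: [0.5883, -0.3732, 0.038]
eef_rot: [1.0, 0.018, -0.001, -0.0]
contact_force: [-1.3, 1.9, 2.4]
opening: 0.508
finger_force: 10.0
```

```bash
python3 -c "
from h import *
plan([0.6245,-0.151,0.25],-90); st=get_state(); print(st['opening'],st['finger_force'])"
```

```text
turn [-0.     0.002  0.036] | shift cm [  3.62 -22.22 -21.2 ] n 8 each [ 0.45 -2.78 -2.65] | at [ 0.5883 -0.3732  0.038 ] q7 -1.11 t 48.0
0.5082423069691065 9.998638350516558
```

Call:
send_rows(
  motion=[
    {"x": 0, "y": 0, "z": -0.5, "rx": 0, "ry": 0, "rz": 0, "jaw": 4},
    {"x": 0, "y": 0, "z": -1.5, "rx": 0, "ry": 0, "rz": 0, "jaw": 4},
    {"x": 0, "y": 0, "z": -3, "rx": 0, "ry": 0, "rz": 0, "jaw": 4},
    {"x": 0, "y": 0, "z": -4, "rx": 0, "ry": 0, "rz": 0, "jaw": 4},
    {"x": 0, "y": 0, "z": -4, "rx": 0, "ry": 0, "rz": 0, "jaw": 4},
  ],
)

```text
clock: 48.5
tool_pos: [0.5881, -0.3739, 0.17]
eef_rot: [1.0, 0.018, -0.001, 0.0]
contact_force: [0.7, 0.0, -0.4]
opening: 0.505
finger_force: 10.0
```

Call:
send_rows(
  motion=[
    {"x": 0, "y": -1, "z": -3, "rx": 0, "ry": 0, "rz": 0.036, "jaw": 4},
    {"x": 0.6, "y": -3, "z": -1, "rx": 0, "ry": 0, "rz": 0, "jaw": 4},
    {"x": 0.6, "y": -3.5, "z": 0, "rx": 0, "ry": 0, "rz": 0, "jaw": 4},
    {"x": 0.6, "y": -3.5, "z": 0, "rx": 0, "ry": 0, "rz": 0, "jaw": 4},
    {"x": 0.6, "y": -3.5, "z": 0, "rx": 0, "ry": 0, "rz": 0, "jaw": 4},
  ],
)

```text
clock: 49.0
tool_pos: [0.6125, -0.2277, 0.2093]
eef_rot: [1.0, -0.0, -0.0, 0.001]
contact_force: [0.6, 0.6, -0.6]
opening: 0.504
finger_force: 10.0
```

Call:
send_rows(
  motion=[
    {"x": 0.6, "y": -3.5, "z": 0, "rx": 0, "ry": 0, "rz": 0, "jaw": 4},
    {"x": 0.6, "y": -2.7, "z": 0, "rx": 0, "ry": 0, "rz": 0, "jaw": 4},
    {"x": 0, "y": -1.5, "z": 0, "rx": 0, "ry": 0, "rz": 0, "jaw": 4},
    {"x": 0, "y": 0, "z": 0, "rx": 0, "ry": 0, "rz": 0, "jaw": 4},
    {"x": 0, "y": 0, "z": 0, "rx": 0, "ry": 0, "rz": 0, "jaw": 4},
  ],
)

```text
clock: 49.5
tool_pos: [0.6238, -0.1536, 0.2082]
eef_rot: [1.0, -0.001, -0.001, 0.001]
contact_force: [0.7, -1.0, -0.8]
opening: 0.505
finger_force: 10.0
```

Call:
send_rows(
  motion=[
    {"x": 0, "y": 0, "z": 3, "rx": 0, "ry": 0, "rz": 0, "jaw": 4},
    {"x": 0, "y": 0, "z": 3, "rx": 0, "ry": 0, "rz": 0, "jaw": 4},
    {"x": 0, "y": 0, "z": 0, "rx": 0, "ry": 0, "rz": 0, "jaw": 4},
    {"x": 0, "y": 0, "z": 0, "rx": 0, "ry": 0, "rz": 0, "jaw": 4},
    {"x": 0, "y": 0, "z": 0, "rx": 0, "ry": 0, "rz": 0, "jaw": 4},
  ],
)

```text
clock: 50.0
tool_pos: [0.6251, -0.153, 0.1494]
eef_rot: [1.0, -0.001, 0.0, 0.001]
contact_force: [-0.3, 0.3, -0.6]
opening: 0.505
finger_force: 10.0
```

```bash
python3 -c "
from h import *
plan([0.6245,-0.151,0.12],-90); plan([0.6245,-0.151,0.07],-90); st=get_state(); print(st['opening'],st['finger_force'])"
```

```text
turn [ 0.002 -0.001 -0.002] | shift cm [-0.06 -0.2   2.94] n 1 each [-0.06 -0.2   2.94] | at [ 0.6251 -0.153   0.1494] q7 -1.44 t 50.0
turn [ 0.002 -0.001 -0.002] | shift cm [-0.06 -0.2   7.94] n 2 each [-0.03 -0.1   3.97] | at [ 0.6251 -0.153   0.1494] q7 -1.44 t 50.0
0.5054993200594197 10.00030872412026
```

Call:
send_rows(
  motion=[
    {"x": 0, "y": -0.15, "z": 2.5, "rx": 0, "ry": 0, "rz": 0, "jaw": 4},
    {"x": 0, "y": 0, "z": 2.5, "rx": 0, "ry": 0, "rz": 0, "jaw": 4},
    {"x": 0, "y": 0, "z": 1.5, "rx": 0, "ry": 0, "rz": 0, "jaw": 4},
    {"x": 0, "y": 0, "z": 0.9, "rx": 0, "ry": 0, "rz": 0, "jaw": 4},
    {"x": 0, "y": 0, "z": 0.4, "rx": 0, "ry": 0, "rz": 0, "jaw": 4},
  ],
)

```text
clock: 50.5
tool_pos: [0.6242, -0.1503, 0.0698]
eef_rot: [1.0, -0.0, -0.001, 0.0]
contact_force: [-0.1, 0.9, -0.9]
opening: 0.506
finger_force: 10.0
```

Call:
send_rows(
  motion=[
    {"x": 0, "y": 0, "z": 0.1, "rx": 0, "ry": 0, "rz": 0, "jaw": 4},
    {"x": 0, "y": 0, "z": 0.1, "rx": 0, "ry": 0, "rz": 0, "jaw": 4},
    {"x": 0, "y": 0, "z": 0, "rx": 0, "ry": 0, "rz": 0, "jaw": 4},
    {"x": 0, "y": 0, "z": 0, "rx": 0, "ry": 0, "rz": 0, "jaw": 4},
    {"x": 0, "y": 0, "z": 0, "rx": 0, "ry": 0, "rz": 0, "jaw": 4},
  ],
)

```text
clock: 51.0
tool_pos: [0.6243, -0.1503, 0.0685]
eef_rot: [1.0, -0.0, -0.001, 0.0]
contact_force: [-1.3, -0.3, 3.5]
opening: 0.502
finger_force: 10.0
```

```bash
python3 -c "
from h import *
for i in range(3): snap('scene','s25'); st=get_state(); print(st['contact_force'].round(2),st['tool_pos'].round(4),st['finger_force'])"
```

```text
[-1.6   0.    3.63] [ 0.6243 -0.1502  0.0684] 9.999436363577843
[-0.48 -0.31  4.07] [ 0.6243 -0.1502  0.0684] 9.999388111755252
[-1.95  0.14  5.35] [ 0.6243 -0.1502  0.0683] 9.999213069677353
```

Call:
send_rows(
  motion=[
    {"x": 0, "y": 0, "z": 0, "rx": 0, "ry": 0, "rz": 0, "jaw": 4},
    {"x": 0, "y": 0, "z": 0, "rx": 0, "ry": 0, "rz": 0, "jaw": 4.4},
    {"x": 0, "y": 0, "z": 0, "rx": 0, "ry": 0, "rz": 0, "jaw": 4.5},
    {"x": 0, "y": 0, "z": 0, "rx": 0, "ry": 0, "rz": 0, "jaw": 4.6},
    {"x": 0, "y": 0, "z": 0, "rx": 0, "ry": 0, "rz": 0, "jaw": 4.8},
  ],
  grip_force=5,
)

```text
clock: 51.65
tool_pos: [0.6238, -0.1498, 0.0673]
eef_rot: [1.0, -0.0, -0.001, -0.0]
contact_force: [0.9, 0.1, 0.3]
opening: 0.545
finger_force: 0.1
```

Call:
send_rows(
  motion=[
    {"x": 0, "y": 0, "z": 0, "rx": 0, "ry": 0, "rz": 0, "jaw": 5.2},
    {"x": 0, "y": 0, "z": 0, "rx": 0, "ry": 0, "rz": 0, "jaw": 6},
    {"x": 0, "y": 0, "z": 0, "rx": 0, "ry": 0, "rz": 0, "jaw": 7},
    {"x": 0, "y": 0, "z": 0, "rx": 0, "ry": 0, "rz": 0, "jaw": 8},
    {"x": 0, "y": 0, "z": 0, "rx": 0, "ry": 0, "rz": 0, "jaw": 8},
  ],
)

```text
clock: 52.15
tool_pos: [0.624, -0.15, 0.0678]
eef_rot: [1.0, -0.0, -0.001, 0.0]
contact_force: [-0.4, 0.3, -0.0]
opening: 0.902
finger_force: 0.0
```

Call:
send_rows(
  motion=[
    {"x": 0, "y": 0, "z": -1, "rx": 0, "ry": 0, "rz": 0, "jaw": 8},
    {"x": 0, "y": 0, "z": -3, "rx": 0, "ry": 0, "rz": 0, "jaw": 8},
    {"x": 0, "y": 0, "z": -4, "rx": 0, "ry": 0, "rz": 0, "jaw": 8},
    {"x": 0, "y": 0, "z": -5, "rx": 0, "ry": 0, "rz": 0, "jaw": 8.8},
    {"x": 0, "y": 0, "z": -5, "rx": 0, "ry": 0, "rz": 0, "jaw": 8.8},
  ],
)

```text
clock: 52.65
tool_pos: [0.6239, -0.1499, 0.2502]
eef_rot: [1.0, -0.0, -0.001, 0.0]
contact_force: [0.6, -0.5, -0.3]
opening: 0.996
finger_force: 0.0
```

Call:
send_rows(
  motion=[
    {"x": -3, "y": 3, "z": 0, "rx": 0, "ry": 0, "rz": 0, "jaw": 8.8},
    {"x": -3, "y": 3, "z": 0, "rx": 0, "ry": 0, "rz": 0, "jaw": 8.8},
    {"x": -2, "y": 3, "z": 0, "rx": 0, "ry": 0, "rz": 0, "jaw": 8.8},
    {"x": 0, "y": 3, "z": 0, "rx": 0, "ry": 0, "rz": 0, "jaw": 8.8},
    {"x": 0, "y": 0, "z": 0, "rx": 0, "ry": 0, "rz": 0, "jaw": 8.8},
  ],
)

```text
clock: 53.15
tool_pos: [0.5424, -0.2762, 0.2492]
eef_rot: [1.0, -0.004, -0.001, 0.003]
contact_force: [-0.0, 0.3, 0.2]
opening: 1.001
finger_force: 0.0
```

```bash
python3 - <<'E'
from h import *
for n in ('scene','top','wrist'): snap(n,n[0]+'26')
s=load('s26'); print(proj(s,[[.5575,-.1455,.08],[.6245,-.151,.08]]).round())
t=load('t26')
# basket contents: pixel darkness diff between top0 and now
hsv=cv2.cvtColor(t['img'],cv2.COLOR_RGB2HSV)
for nm,X in (('S1',(.650,.092)),('S2',(.6626,.0168)),('S3',(.5614,.0772)),('S4',(.5738,.0022))):
    u,v=proj(t,[*X,.05])[0].round().astype(int); print(nm,hsv[v-3:v+4,u-3:u+4].reshape(-1,3).mean(0).round())
print('floor ref',hsv[165:168,308:311].reshape(-1,3).mean(0).round(),'sheet rolls',rolls(t))
E
python3 egg.py s26 298,272 318,287
```

```text
[[298. 273.]
 [319. 288.]]
S1 [ 14. 150. 149.]
S2 [ 14. 149. 145.]
S3 [ 14. 153. 144.]
S4 [ 14. 150. 146.]
floor ref [ 15. 129. 174.] sheet rolls []
egg ref [124. 137. 147.] board [ 59. 139. 141.]
.ooooooooooo..............##.....
ooooooooooo....................##
oooooooooo.......................
oooooooo.........................
ooooooo..........................
oooooo...........................
ooooo.........#######............
ooo........#############.........
oo........###############........
o........#################.......
.........#################.......
.........#################.......
.........#################.......
..........###############o.......
...........############.ooo.....#
.............########.ooooo...###
..........ooooo..o...oooooo#.####
..........ooooooooooooooooo..####
..........oooooooooooooooo...####
............ooooooooooooo....####
...............ooooooo.......####
..............................###
[  9  12  17  19 268] [298.9 273. ] ellipse [16.5 18.7] 1
[29 28  4 16 53] [312.7 287.8] ellipse [ 3.3 17.1] 0
####.............................
#####............................
######...........................
######...........................
######...........................
######...........................
####.o.......########............
##.oooo....#############.........
.oooooo#..###############........
.oooooo..#################.......
ooooooo..##################......
oooooo...##################......
oooo.....#################.......
..........################.......
...........#############oo#......
...........o.#########ooooo......
............oo.....o.oooooo......
.........ooooooo.oooooooooo....#o
..........oooooooooooooooo......o
............oooooooooooo.......oo
...............ooooooo.........oo
................................o
[ 0  0  6 16 77] [304.2 273.6] ellipse [ 5.5 16.7] 2
[  9  11  18  20 285] [319.1 288. ] ellipse [17.2 19.2] 176
```

```bash
python3 -c "
from plant import *
print(finish_job())"
```

```text
the job is handed in; nothing more can be done
None
```

The job is handed in: all four rolls are in the basket, the tongs are back upright in their holder, and both eggs stand blunt end down in cups of their own.

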